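# Stack battery packs in a transit cradle, shut its gate and pin it

## Robot

A 6-joint arm with a two-finger parallel gripper is mounted at the origin on the work surface. World frame = base frame: x ahead of the robot, y to its left, z up, the work surface at z = 0. Lengths are in mm, angles in rad, forces in N, time in s.
With the tool pointing down it reaches from about 275 to 750 mm from the base axis. Payload 10.2 kg.
Tool frame: the origin (TCP) lies midway between the tips of the shut fingers; the grasp point (between the pads) lies 19 mm behind it; z points along the fingers, y is the line along which they close (so a half turn about z gives the same grasp; the last joint's range is limited). The gripper opens to 85 mm and grips with 20 to 120 N. Pads are 22 mm wide; open, the fingers measure 114 mm over their backs; the gripper's body (76 mm by 85 mm) begins 54 mm behind the grasp point. The pads swing forward as they close: fully open they stand 13 mm farther back than shut.
Start: joints at [-1.36, 0.313, 1.498, -0, 1.331, -0.223], TCP at [220.657, -476.384, 231.294] pointing down, gripper open.
Joint ranges: [-2.94, 2.94], [-0.97, 2.17], [0.19, 2.56], [-1.23, 4.37], [0.02, 3.11], [-2.88, 2.88]. Speed limits (rad/s): [2.39, 2.39, 3.01, 3.14, 3.14, 3.14].

## Interface

Orientations are given as a unit quaternion [w, x, y, z].
In Python, from rig import ctrl, capture, camera_info gives the robot as it stands.
- The arm moves only by the tool apply_moves, never from a script. Its argument "targets" is a list of rows, each a list of 3 entries, a list of its own where there are three numbers: the finger opening in mm, from 0 to 85.4, then the shift along the world's x, y, z in mm, then the turn, a rotation vector about the world's x, y, z in degrees. In form: [[grip, [dx, dy, dz], [rx, ry, rz]], ...]. A call has 1 to 20 rows; each row is the pose to reach, as a shift and turn from the pose commanded when the call began; what a row does not reach only later rows make up. A row lasts 1/10 s, in which the tool goes at most 50 mm and 8.59 degrees, less where a joint would pass 70% of its speed; a pose out of reach is approached as far as the arm can. A call with a gripper value outside its range is refused whole. The fingers move at their own pace and stop on an object; "squeeze" is the grip in N (left out, the last holds). Time passes only in rows, so rows that repeat a pose let the fingers close. It gives the time, the measured TCP pose, the force, the opening and the grip force at its end, in the units of the state.
- ctrl.sense(): the state, without advancing time (a new reading comes with each control period).
- capture(name): name is "scene" or "top"; returns (picture, depth): 480x640x3 uint8, blue, green, red; 480x640 float32, mm along the optical axis (not along the pixel's ray), 0 where there is no reading.
- camera_info(name): a dict with "vfov" (degrees; the focal length in pixels is half the picture's height over the tangent of half this angle, whatever the lens; pixels are square), "cx", "cy" (the principal point, pixels), "extrinsics" (4x4, takes a point from camera to world coordinates). Camera axes: x right, y down, z forward; pixel columns grow to the right and rows downward; lengths in mm; the calibration is good to about 2 mm. A picture is of the moment at which its call begins. camera_info takes no time and is no camera call.
- ctrl.finish_job(): hands the job in; it is judged then, once.
The state is a dict: "time_s": time; "joints": joint angles; "dq": joint speeds; "tau": joint torques, N m; "eef_pos": TCP position; "ee_rot": TCP orientation; "force": force on the tool from outside, world axes, zero at the start; "wrist_torque": the same for the moment, N m; "grip_width": opening from 0.0 (shut) to 1.0 (fully open); "grip_force": force on a finger pad.
Only numpy, scipy, OpenCV 4.12 (cv2) and the standard library are available. Lean on these libraries where they do the work, as an engineer would, in place of code of your own. Each camera call takes 0.05 s, during which the arm holds its last target. There are 200 camera calls.

## Task

Load every battery pack on the bench into the transit cradle, lying flat with the label up, one squarely on top of the other in a single column. Once they are all in, swing the yellow gate fully shut and lock it: push the lock pin from the parking block down through fork and gate lug until its collar sits flat on the fork. Leave the tape, the meter and the screwdriver alone.

Things in the scene. Friction and masses are not known exactly. Their poses are not given: they have to be found in the camera images.
- pack1: Closed slim black battery pack, yellow and orange label and brass inserts on top; 130 x 66 x 26 mm (x, y, z), 0.3 to 0.5 kg. Origin: centre of its underside; x along the 130 mm length, z up through the label. Lies label up on the bench. All alike; either end may go either way. Three to five are present; an absent one reads None.
- pack2: Closed slim black battery pack, yellow and orange label and brass inserts on top; 130 x 66 x 26 mm (x, y, z), 0.3 to 0.5 kg. Origin: centre of its underside; x along the 130 mm length, z up through the label. Lies label up on the bench. All alike; either end may go either way. Three to five are present; an absent one reads None.
- pack3: Closed slim black battery pack, yellow and orange label and brass inserts on top; 130 x 66 x 26 mm (x, y, z), 0.3 to 0.5 kg. Origin: centre of its underside; x along the 130 mm length, z up through the label. Lies label up on the bench. All alike; either end may go either way. Three to five are present; an absent one reads None.
- pack4: Closed slim black battery pack, yellow and orange label and brass inserts on top; 130 x 66 x 26 mm (x, y, z), 0.3 to 0.5 kg. Origin: centre of its underside; x along the 130 mm length, z up through the label. Lies label up on the bench. All alike; either end may go either way. Three to five are present; an absent one reads None.
- pack5: Closed slim black battery pack, yellow and orange label and brass inserts on top; 130 x 66 x 26 mm (x, y, z), 0.3 to 0.5 kg. Origin: centre of its underside; x along the 130 mm length, z up through the label. Lies label up on the bench. All alike; either end may go either way. Three to five are present; an absent one reads None.
- cradle: Fixed transit cradle, grey base 236 x 140 mm. Origin on the bench under the middle of the packs' place, x along the packs' length, y to the open front (gate side), z up. Four blue uprights at the corners of the packs' place: rear (-y) ones 140 mm high, front ones 112 mm. Steel pin fork outside the -x end at the front, gate hinge outside the +x end at the front.
- cradle_floor (a point): Middle of the packs' place on the cradle floor, 12 mm above the bench, axes as the cradle's. A pack put down centrally has its origin here, each further one 26 mm higher. Uprights stop a pack at x = +-71 mm (6 mm play each end) and at y = -39 mm (6 mm play); the shut gate's foam is at y = +38. The long sides are open between x = -55 and 55 mm: room for fingers.
- gate (a joint): Yellow gate on a vertical hinge, 132 mm high. 0 rad = shut (on its stop, across the front, lug hole in line with the fork holes); grows as it swings out to the cradle's +y, 1.57 = square to the front, stop at 2.2. Starts at 1.2 to 1.7. Turns counterclockwise seen from above to shut. Stays where left; about 1 N at the grip moves it. Its steel end lug goes between the fork's two ears.
- gate_grip (a point): Centre of the top end, 172 mm above the bench, of the gate's grip: an upright round black rod, 14 mm diameter, free from 128 mm up, 30 mm outside the gate and 138 mm from the hinge axis. It can be taken from above at any yaw.
- gate_hinge (a point): Point on the gate's vertical hinge axis, 120 mm above the bench (cradle frame x 79, y 46 mm).
- fork_seat (a point): Centre of the hole's mouth on the top face of the fork's upper ear, 120 mm above the bench (cradle frame x -102, y 46 mm): the pin's collar rests here when home. Vertical 12 mm holes go through upper ear (8 mm thick), gate lug (6 mm) and lower ear (8 mm), 30 mm from top to bottom; ears 34 x 34 mm. Axes as the cradle's.
- pin: Headed steel lock pin, 90 g. Origin on its axis at the underside of the collar, z up to the head. Above: collar 24 mm diameter, 5 mm thick, then a red round grip 16 mm diameter up to 38 mm. Below: shank 10 mm diameter, 48 mm long, last 12 mm tapered to a 4.4 mm nose. Starts upright in the parking block, collar resting on it.
- pin_block: Fixed aluminium parking block 60 x 60 x 52 mm with a vertical 13 mm hole 50 mm deep in the middle of its top, which holds the lock pin at the start. Origin: centre of its underside.
- tape: Bystander: roll of orange tape lying flat, 68 mm diameter, 24 mm high; origin: centre of its underside. Leave it alone.
- meter: Bystander: yellow hand multimeter lying flat, 70 x 130 x 28 mm; origin: centre of its underside. Leave it alone.
- screwdriver: Bystander: screwdriver with a red handle lying on the bench at the far side; origin on its underside near the middle. Leave it alone.
Not all that is in view belongs to the job. What is shaped like the pack1 but blue or pink is not meant.

How it is judged:
By the outcome, as a careful person would: the job done as asked, in the order asked, and still so for the second after the job is handed in, with the robot touching nothing.
Of pack1, pack2, pack3, pack4, pack5 only 3 to 5 are there at a start; the rules pass over those that are not, and their reading is None.
At some moment in a run one of pack1, pack2, pack3, pack4, pack5 may be knocked a few centimetres aside while the robot is not near it.
It also fails if it takes over 210 s, if anything falls off the work surface, if the arm or the gripper's body presses on something with over 40 N, if the wrist force passes 120 N, or if a joint passes its speed limit or range.

## Working session

There is one attempt and no reset: what is moved stays moved. The work goes in short steps, Python scripts to look and compute and a tool call to move; the robot and the scene stay as the last step left them, time stands still between calls to the robot, and variables do not carry over. Pictures are saved under pics/ and viewed, at most 14 in all, crops included, and the job is handed in when it is done.

Besides the shell and the picture viewer there is one more tool, called after "Request:" as name(argument=value, ...) on one line, values as JSON. apply_moves: Moves the arm, as the interface text tells. Its arguments: {"type":"object","properties":{"targets":{"type":"array","items":{"type":"array"}},"squeeze":{"type":"number"}},"required":["targets"]}

```bash
ls; mkdir -p pics; cat > h.py <<'E'
import numpy as np,cv2
from rig import ctrl,capture,camera_info
def cam(n):
    c=camera_info(n);f=240/np.tan(np.radians(c['vfov'])/2);return f,c['cx'],c['cy'],np.array(c['extrinsics'])
def ray(n,u,v,z):
    f,cx,cy,E=cam(n);d=E[:3,:3]@np.array([(u-cx)/f,(v-cy)/f,1]);o=E[:3,3];return o+d*(z-o[2])/d[2]
def pts(n,D):
    f,cx,cy,E=cam(n);v,u=np.mgrid[:480,:640];P=np.stack([(u-cx)/f*D,(v-cy)/f*D,D],-1);return P@E[:3,:3].T+E[:3,3]
def proj(n,p):
    f,cx,cy,E=cam(n);q=E[:3,:3].T@(np.array(p,float)-E[:3,3]);return f*q[0]/q[2]+cx,f*q[1]/q[2]+cy
E
python3 - <<'E'
from h import *
for n in('top','scene'):
    I,D=capture(n);cv2.imwrite(f'pics/{n}0.png',I);np.save(n+'D.npy',D);print(n,camera_info(n))
print(ctrl.sense())
E
```

```text
pics
top {'vfov': 49.39324987562527, 'cx': 330.80619678120763, 'cy': 235.47868606188248, 'extrinsics': array([[-2.57245779e-02, -9.99191320e-01,  3.09023126e-02,
         4.71372472e+02],
       [-9.99632754e-01,  2.54478653e-02, -9.31465908e-03,
         1.34551148e+01],
       [ 8.52072861e-03, -3.11305796e-02, -9.99479006e-01,
         1.17179618e+03],
       [ 0.00000000e+00,  0.00000000e+00,  0.00000000e+00,
         1.00000000e+00]])}
scene {'vfov': 47.343733398822195, 'cx': 323.7750108243754, 'cy': 231.36815667069155, 'extrinsics': array([[-7.70864478e-01,  5.40211657e-01, -3.37548991e-01,
         8.82002777e+02],
       [ 6.36948815e-01,  6.47021891e-01, -4.19116785e-01,
         4.35546106e+02],
       [-8.01018700e-03, -5.38083672e-01, -8.42853368e-01,
         1.00375653e+03],
       [ 0.00000000e+00,  0.00000000e+00,  0.00000000e+00,
         1.00000000e+00]])}
{'time_s': 0.1, 'joints': array([-1.36042062e+00,  3.13381431e-01,  1.49835947e+00, -7.04080164e-07,
        1.33099929e+00, -2.23377788e-01]), 'dq': array([ 0.00223485, -0.00091159, -0.00205703, -0.00141986, -0.00027749,
        0.00041315]), 'tau': array([ 2.07778430e-03, -4.12897861e+01, -2.60140765e+01, -2.20327684e-04,
        3.05416972e-03, -9.24403423e-06]), 'eef_pos': array([ 220.59706545, -476.15237112,  230.7993763 ]), 'ee_rot': array([-5.73757361e-04,  9.76574096e-01,  2.15180636e-01,  3.38814649e-06]), 'force': array([-0.22914171, -0.71235555,  0.3187365 ]), 'wrist_torque': array([0.01986467, 0.0096019 , 0.00570681]), 'grip_force': 0.0, 'grip_width': 1.0054840991314036}
```

View pics/top0.png

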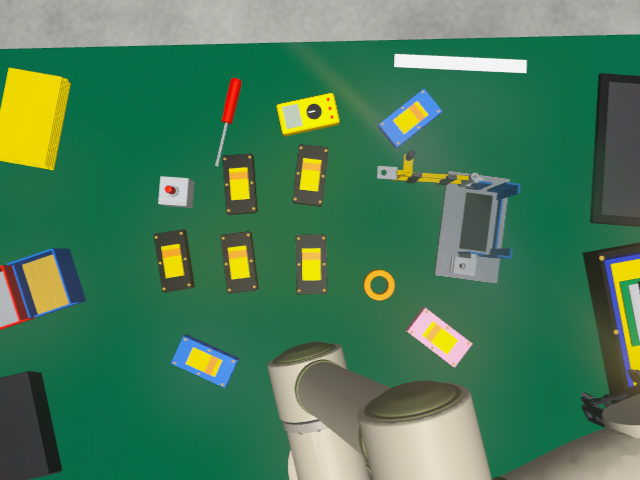

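View pics/scene0.png

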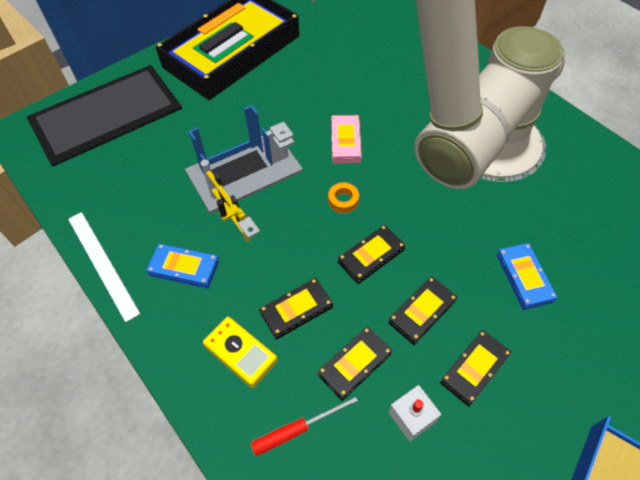

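The top view shows five black packs at (239,184), (310,175), (173,261), (239,263) and (311,264). The decoys are blue at (411,118) and (204,361), and pink at (440,337). The pin block is at (175,191), the cradle around (475,230), the gate is open with its grip near (409,160), and the fork is at (465,265). The five black packs match the description because of their black bodies and yellow/orange labels. I'll measure them and confirm with one crop.

```bash
cat >> h.py <<'E'
def packs(I,D,zlo=18,zhi=36):
    P=pts('top',D);hsv=cv2.cvtColor(I,cv2.COLOR_BGR2HSV)
    m=((P[...,2]>zlo)&(P[...,2]<zhi)&(D>0)).astype(np.uint8)
    m=cv2.morphologyEx(m,cv2.MORPH_OPEN,np.ones((3,3)))
    out=[]
    for c in cv2.findContours(m,0,1)[0]:
        if cv2.contourArea(c)<600:continue
        k=np.zeros_like(m);cv2.drawContours(k,[c],-1,1,-1);k&=m
        w=P[k>0];zt=np.median(w[:,2])
        q=np.array([ray('top',*p[0],zt)[:2] for p in c],np.float32)
        (x,y),(a,b),t=cv2.minAreaRect(q)
        if a<b:a,b,t=b,a,t+90
        t=(t+90)%180-90
        u,v=c[:,0].mean(0);dark=(hsv[k>0][:,2]<90).mean()
        out.append((u,v,x,y,zt,a,b,t,dark))
    return out
E
python3 - <<'E'
from h import *
I=cv2.imread('pics/top0.png');D=np.load('topD.npy');P=pts('top',D)
print('table',[P[v,u].round(1).tolist() for u,v in((350,300),(120,220),(550,150),(380,215))])
for o in packs(I,D):print(np.round(o,2))
# cradle
for lo,hi in((8,20),(100,128),(128,138),(138,150),(160,180),(50,56),(70,95)):
    m=(P[...,2]>lo)&(P[...,2]<hi);m[300:]=0;m[:,560:]=0;m[:,:90]=0
    n,l,s,c=cv2.connectedComponentsWithStats(m.astype(np.uint8))
    for i in range(1,n):
        if s[i,4]>12:
            w=P[l==i];print((lo,hi),c[i].round(),s[i,4],w.mean(0).round(1),w.min(0).round(),w.max(0).round())
c=cv2.resize(I[130:300,360:540],None,fx=3.3,fy=3.3,interpolation=cv2.INTER_CUBIC)
d=cv2.resize(I[140:300,140:350],None,fx=2.5,fy=2.5,interpolation=cv2.INTER_CUBIC)
cv2.imwrite('pics/c1.png',c);cv2.imwrite('pics/c2.png',d)
E
```

```text
table [[362.3, -36.6, 3.1], [554.5, 474.7, -2.2], [688.2, -497.8, 2.7], [550.8, -109.2, 1.2]]
[203.71 361.17 240.95 285.88  27.19 130.5   68.43  64.32   0.  ]
[ 438.69  337.11  279.14 -227.06   27.58  131.88   66.33   51.12    0.  ]
[378.64 284.74 395.56 -99.03  25.26  65.66  63.68  -1.59   0.  ]
[ 44.4  284.71 416.39 635.91  21.63 118.68  79.87  17.35   0.  ]
[ 3.1073e+02  2.6409e+02  4.4654e+02  4.7730e+01  2.7430e+01  1.2907e+02
  6.5630e+01 -1.3600e+00  4.3000e-01]
[238.01 261.35 453.96 206.26  27.25 129.95  67.54   5.69   0.58]
[172.06 261.08 460.81 350.02  27.15 130.02  67.95   7.74   0.6 ]
[2.3861e+02 1.8372e+02 6.2591e+02 2.0183e+02 2.7520e+01 1.3075e+02
 6.7060e+01 3.1000e+00 6.0000e-01]
[ 3.0980e+02  1.7473e+02  6.4182e+02  4.5410e+01  2.7490e+01  1.3065e+02
  6.6340e+01 -7.9000e+00  5.9000e-01]
[ 3.0736e+02  1.1372e+02  7.7663e+02  4.7790e+01  2.9510e+01  1.2934e+02
  7.1540e+01 -7.9130e+01  6.0000e-02]
[ 409.17  118.28  762.53 -177.81   27.68  132.05   66.75  -52.89    0.  ]
[ 28.74 115.63 786.8  666.72  22.28 203.21 123.87 -10.57   0.  ]
(8, 20) [237.  95.] 41 [826.4 203
[... 2427 characters left out ...]
 -285.   56.]
(70, 95) [411. 179.] 18 [ 619.  -168.1   80.9] [ 617. -178.   71.] [ 625. -163.   93.]
(70, 95) [444. 181.] 25 [ 613.  -237.9   83.5] [ 610. -249.   71.] [ 619. -232.   95.]
(70, 95) [465. 182.] 20 [ 610.5 -281.9   82.9] [ 607. -290.   71.] [ 616. -278.   94.]
(70, 95) [479. 185.] 36 [ 603.7 -310.4   82.8] [ 601. -326.   70.] [ 607. -292.   94.]
(70, 95) [169. 189.] 62 [609.3 337.6  87. ] [603. 331.  70.] [618. 347.  95.]
(70, 95) [504. 190.] 62 [ 590.5 -362.2   81.7] [ 578. -371.   70.] [ 601. -345.   94.]
(70, 95) [499. 252.] 26 [ 462.2 -348.4   81.9] [ 457. -350.   70.] [ 468. -347.   94.]
(70, 95) [466. 254.] 18 [ 458.1 -277.7   81.7] [ 453. -279.   71.] [ 463. -276.   91.]
```

View pics/c1.png

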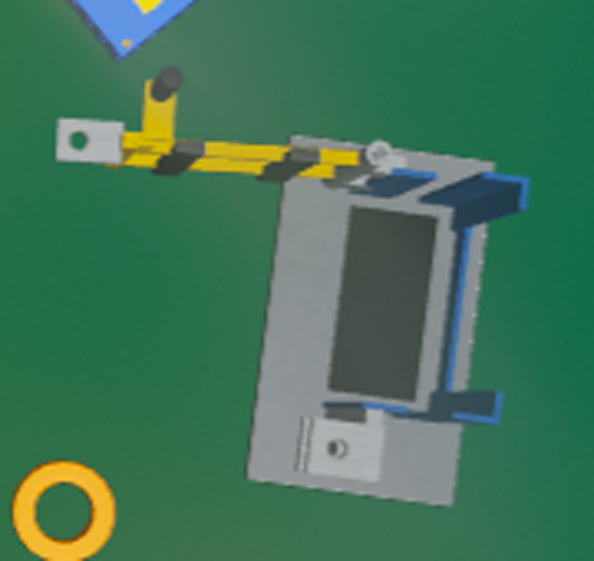

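View pics/c2.png

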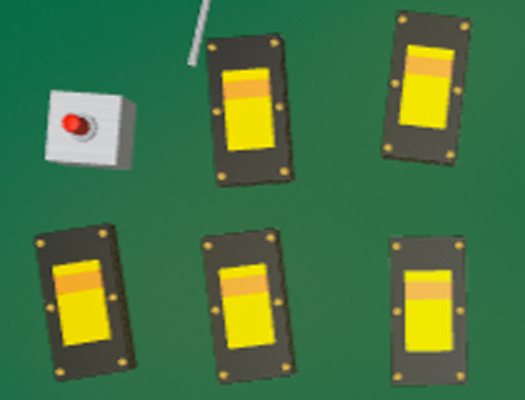

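The crops confirm five black packs with yellow/orange labels, and the red-headed pin in its block. The fork hole is at about (462,266), the hinge top at (474,176), and the gate is open to roughly 1.6 rad. Next I'll work out the cradle pose.

```bash
python3 - <<'E'
from h import *
D=np.load('topD.npy');S=np.load('sceneD.npy');P=pts('top',D);Q=pts('scene',S)
T=lambda x,y:(360+(x-1.5)/3.3,130+(y-1.5)/3.3)
h=ray('top',*T(337,449),120);g=ray('top',*T(378,152),133)
print('hole',h,'hinge',g,'dist',np.hypot(*(g-h)[:2]),'yaw',np.degrees(np.arctan2(*(g-h)[1::-1])))
for nm,z,L in(('base',12,[(292,135),(493,160),(452,505),(247,480)]),('pad',12,[(350,206),(438,217),(416,401),(329,389)])):
    q=np.array([ray('top',*T(*p),z)[:2] for p in L],np.float32);r=cv2.minAreaRect(q);print(nm,q.round(1).tolist(),r)
a=np.arctan2(*(g-h)[1::-1]);R=np.array([[np.cos(a),-np.sin(a)],[np.sin(a),np.cos(a)]])
o=h[:2]-R@[-102,46];o2=g[:2]-R@[79,46];print('origin',o,o2)
o=(o+o2)/2
for n,P in(('top',P),('scene',Q)):
    c=(P[...,:2]-o)@R;z=P[...,2]
    print(n)
    for y0 in range(-90,100,6):
        print(y0,[ (round(float(np.percentile(z[s],90)),0),int(s.sum())) if (s:=(c[...,1]>y0)&(c[...,1]<y0+6)&(abs(c[...,0]-x0)<8)&(z>-20)&(z<200)).sum()>3 else None for x0 in(-105,-63,-30,0,30,63,80)])
E
```

```text
hole [ 436.39103885 -258.67093763  120.        ] hinge [ 616.14777778 -286.28429792  133.        ] dist 181.86528766276314 yaw -8.73323287677782
base [[646.0, -263.20001220703125], [625.7000122070312, -399.20001220703125], [393.1000061035156, -363.0], [413.5, -225.1999969482422]] ((519.5971069335938, -312.17822265625), (139.2682647705078, 236.33938598632812), 81.15478515625)
pad [[596.7999877929688, -300.8999938964844], [587.7999877929688, -360.3999938964844], [463.70001220703125, -341.1000061035156], [473.29998779296875, -282.6000061035156]] ((530.2214965820312, -321.32818603515625), (60.12624740600586, 125.5831069946289), 81.4429702758789)
origin [ 530.22407877 -319.62469567] [ 531.07933427 -319.75607588]
top
-90 [(4.0, 19), None, (4.0, 18), (4.0, 20), (4.0, 19), (5.0, 19), None]
-84 [(3.0, 20), None, (4.0, 18), (4.0, 17), (3.0, 20), (4.0, 19), None]
-78 [(4.0, 18), None, (5.0, 21), (5.0, 20), (5.0, 17), (4.0, 16), None]
-72 [(4.0, 17), None, (4.0, 15), (5.0, 14), (5.0, 13), (3.0, 9), None]
-66 [(14.0, 9), None, (16.0, 9), (15.0, 11), (17.0, 11), (14.0, 4), None]
-60 [(16.0, 19), N
[... 4044 characters left out ...]
4), (15.0, 12), None, (127.0, 152)]
54 [(121.0, 41), (15.0, 14), (15.0, 13), (14.0, 16), (15.0, 17), None, (117.0, 53)]
60 [(121.0, 66), (16.0, 13), (15.0, 13), (14.0, 12), (15.0, 15), None, (111.0, 25)]
66 [(100.0, 13), (14.0, 13), (16.0, 18), (16.0, 12), (15.0, 17), None, (110.0, 23)]
72 [(14.0, 39), (14.0, 36), (14.0, 35), (14.0, 36), (15.0, 35), (10.0, 4), (111.0, 27)]
78 [(5.0, 16), (4.0, 13), (3.0, 16), (5.0, 16), (4.0, 15), None, (127.0, 22)]
84 [(3.0, 13), (3.0, 15), (2.0, 15), (3.0, 17), (4.0, 16), None, (134.0, 30)]
90 [(4.0, 14), (3.0, 15), (2.0, 13), (3.0, 13), (2.0, 15), (135.0, 8), (132.0, 18)]
96 [(4.0, 16), (2.0, 15), (2.0, 15), (4.0, 19), (3.0, 12), (131.0, 25), (126.0, 34)]
```

```bash
cat >> h.py <<'E'
YAW=-8.75;O=np.array([530.6,-320.0])
def cr(x,y):
    a=np.radians(YAW);return O+[np.cos(a)*x-np.sin(a)*y,np.sin(a)*x+np.cos(a)*y]
def d(x,y,z,yaw):
    s=ctrl.sense();p=s['eef_pos'];q=s['ee_rot'];c=np.degrees(2*np.arctan2(q[2],q[1]))
    t=(yaw-c+90)%180-90
    print('delta',(np.array([x,y,z])-p).round(1),'turn',round(t,1),'| now',p.round(1),round(c,1),'w',round(s['grip_width'],3),'F',s['force'].round(1),'t',round(s['time_s'],1))
E
python3 - <<'E'
from h import *
d(446.5,47.7,1,-1.4)
E
```

```text
delta [ 225.9  523.9 -229.8] turn -26.3 | now [ 220.6 -476.2  230.8] 24.9 w 1.005 F [-0.2 -0.7  0.3] t 0.1
```

Request:
apply_moves(targets=[[85,[226,524,0],[0,0,-26.3]],[85,[226,524,0],[0,0,-26.3]],[85,[226,524,0],[0,0,-26.3]],[85,[226,524,0],[0,0,-26.3]],[85,[226,524,0],[0,0,-26.3]],[85,[226,524,0],[0,0,-26.3]],[85,[226,524,0],[0,0,-26.3]],[85,[226,524,0],[0,0,-26.3]],[85,[226,524,0],[0,0,-26.3]],[85,[226,524,0],[0,0,-26.3]],[85,[226,524,0],[0,0,-26.3]],[85,[226,524,0],[0,0,-26.3]],[85,[226,524,0],[0,0,-26.3]],[85,[226,524,-170],[0,0,-26.3]],[85,[226,524,-170],[0,0,-26.3]],[85,[226,524,-170],[0,0,-26.3]],[85,[226,524,-170],[0,0,-26.3]],[85,[226,524,-170],[0,0,-26.3]]])

```text
time_s: 1.9
eef_pos: [444.8, 47.2, 59.0]
ee_rot: [-0.0, 1.0, -0.013, -0.003]
force: [-0.5, 0.5, 1.0]
grip_width: 0.995
grip_force: 0.0
```

```bash
python3 - <<'E'
from h import *
d(446.5,47.7,1,-1.4)
E
```

```text
delta [  1.7   0.5 -58. ] turn 0.1 | now [444.8  47.2  59. ] -1.5 w 0.995 F [-0.5  0.5  1. ] t 1.9
```

Request:
apply_moves(targets=[[85,[0,0,-30],[0,0,0]],[85,[0,0,-50],[0,0,0]],[85,[0,0,-60],[0,0,0]],[85,[0,0,-60],[0,0,0]],[50,[0,0,-60],[0,0,0]],[50,[0,0,-60],[0,0,0]],[50,[0,0,-60],[0,0,0]],[50,[0,0,-60],[0,0,0]],[50,[0,0,-60],[0,0,0]],[50,[0,0,-60],[0,0,0]],[50,[0,0,-60],[0,0,0]],[50,[0,0,-60],[0,0,0]],[50,[0,0,-30],[0,0,0]],[50,[0,0,0],[0,0,0]]], squeeze=45)

```text
time_s: 3.3
eef_pos: [446.2, 47.6, 62.4]
ee_rot: [-0.0, 1.0, -0.013, -0.001]
force: [1.3, 0.5, -3.6]
grip_width: 0.767
grip_force: 55.4
```

```bash
python3 - <<'E'
from h import *
d(*cr(0,18),180,YAW);d(*cr(0,0),180,YAW)
E
```

```text
delta [  87.1 -349.9  117.6] turn -7.3 | now [446.2  47.6  62.4] -1.4 w 0.767 F [ 1.3  0.5 -3.6] t 3.3
delta [  84.4 -367.6  117.6] turn -7.3 | now [446.2  47.6  62.4] -1.4 w 0.767 F [ 1.3  0.5 -3.6] t 3.3
```

Request:
apply_moves(targets=[[50,[20,-30,40],[0,0,0]],[50,[87,-350,118],[0,0,-7.3]],[50,[87,-350,118],[0,0,-7.3]],[50,[87,-350,118],[0,0,-7.3]],[50,[87,-350,118],[0,0,-7.3]],[50,[87,-350,118],[0,0,-7.3]],[50,[87,-350,118],[0,0,-7.3]],[50,[87,-350,118],[0,0,-7.3]],[50,[87,-350,118],[0,0,-7.3]],[50,[87,-350,118],[0,0,-7.3]],[50,[87,-350,118],[0,0,-7.3]],[50,[87,-350,118],[0,0,-7.3]]])

```text
time_s: 4.5
eef_pos: [533.6, -301.2, 179.4]
ee_rot: [-0.0, 0.997, -0.076, -0.0]
force: [-0.1, -0.4, -4.1]
grip_width: 0.757
grip_force: 55.5
```

```bash
python3 - <<'E'
from h import *
d(*cr(0,18),15,YAW)
I,D=capture('scene');cv2.imwrite('pics/s1.png',I[60:260,140:400].repeat(3,0).repeat(3,1))
E
```

```text
delta [  -0.3   -1.  -164.4] turn -0.1 | now [ 533.6 -301.2  179.4] -8.7 w 0.757 F [-0.1 -0.4 -4.1] t 4.5
```

View pics/s1.png

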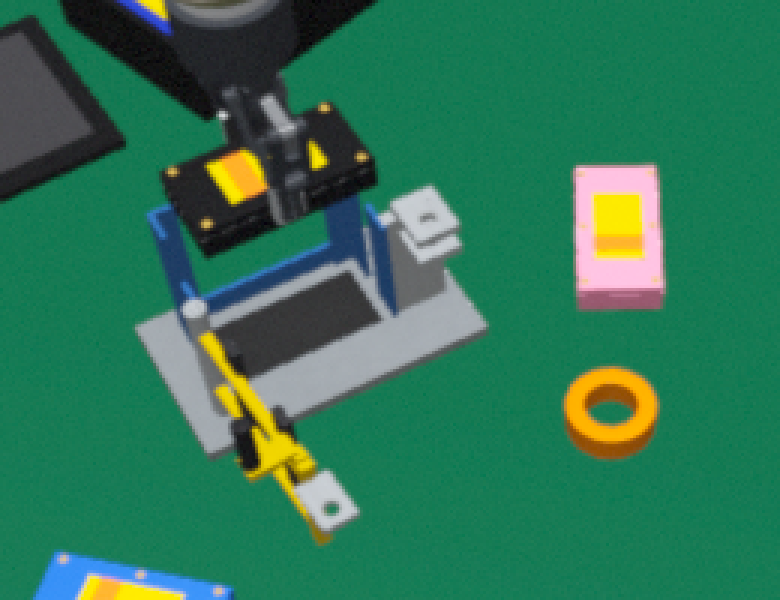

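The held pack is level and centred above the cradle, its ends clear of the uprights. I'll lower it 18 mm forward so the rear finger clears the 32 mm rear rail.

Request:
apply_moves(targets=[[50,[0,-1,-50],[0,0,0]],[50,[0,-1,-100],[0,0,0]],[50,[0,-1,-140],[0,0,0]],[50,[0,-1,-155],[0,0,0]],[50,[0,-1,-160],[0,0,0]],[50,[0,-1,-164],[0,0,0]],[50,[0,-1,-166],[0,0,0]],[50,[0,-1,-166],[0,0,0]],[50,[0,-1,-166],[0,0,0]]])

```text
time_s: 5.45
eef_pos: [534.5, -304.0, 15.0]
ee_rot: [0.001, 0.997, -0.076, 0.001]
force: [0.5, 0.7, 1.8]
grip_width: 0.759
grip_force: 56.3
```

Request:
apply_moves(targets=[[76,[0,-1,0],[0,0,0]],[76,[0,-1,0],[0,0,0]],[76,[0,-1,0],[0,0,0]],[76,[0,-1,0],[0,0,0]],[76,[0,0,40],[0,0,0]],[76,[0,0,90],[0,0,0]],[0,[0,0,130],[0,0,0]],[0,[8,54,130],[0,0,0]],[0,[8,54,130],[0,0,0]],[0,[8,54,130],[0,0,0]],[0,[8,54,130],[0,0,0]]])

```text
time_s: 6.55
eef_pos: [541.5, -249.9, 142.9]
ee_rot: [-0.0, 0.997, -0.076, -0.0]
force: [-0.1, 0.0, 0.1]
grip_width: 0.032
grip_force: 0.0
```

```bash
python3 - <<'E'
from h import *
d(*cr(0,72),26,YAW)
I,D=capture('scene');P=pts('scene',D);c=(P[...,:2]-O)@np.array([[np.cos(a:=np.radians(YAW)),-np.sin(a)],[np.sin(a),np.cos(a)]])
h=cv2.cvtColor(I,cv2.COLOR_BGR2HSV)
m=(P[...,2]>33)&(P[...,2]<46)&(abs(c[...,0])<90)&(c[...,1]>-38)&(c[...,1]<80);print(m.sum(),np.percentile(c[m],[2,50,98],axis=0).round(1),np.median(P[m][:,2]))
q=c[m].astype(np.float32);print(cv2.minAreaRect(q))
cv2.imwrite('pics/s2.png',I[60:260,140:400].repeat(3,0).repeat(3,1))
E
```

```text
delta [ 1.000e-01  1.000e+00 -1.169e+02] turn -0.0 | now [ 541.5 -249.9  142.9] -8.7 w 0.032 F [-0.1  0.   0.1] t 6.5
1305 [[-74.2 -16. ]
 [ -5.5  20.9]
 [ 57.3  51.3]] 38.72214984385937
((2.1910400390625, 8.125286102294922), (176.3225555419922, 102.82150268554688), 7.805055141448975)
```

View pics/s2.png

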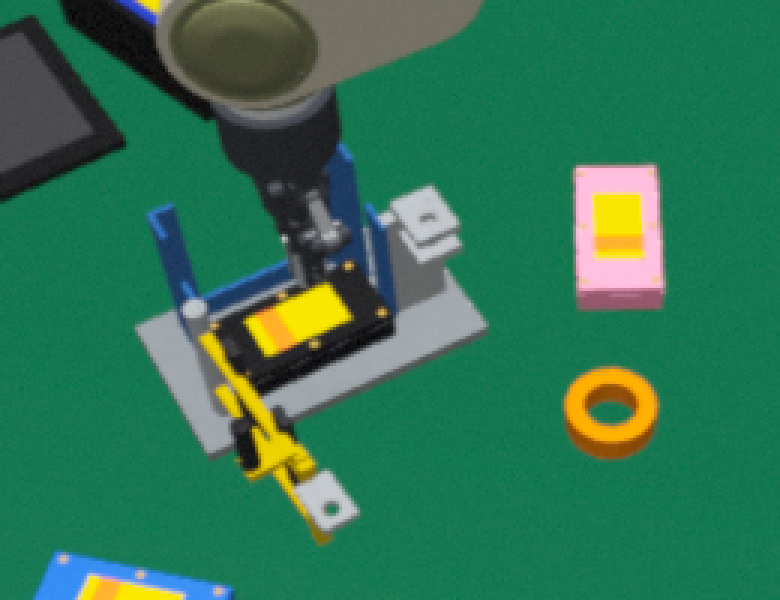

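The pack lies flat and square in the cradle, forward of the rear rail. Next I'll push it back with closed fingers.

Request:
apply_moves(targets=[[0,[0,1,-50],[0,0,0]],[0,[0,1,-100],[0,0,0]],[0,[0,1,-115],[0,0,0]],[0,[0,1,-115],[0,0,0]],[0,[-0.8,-5,-115],[0,0,0]],[0,[-1.7,-10,-115],[0,0,0]],[0,[-2.3,-14,-115],[0,0,0]],[0,[-2.9,-18,-115],[0,0,0]],[0,[-3.5,-22,-115],[0,0,0]],[0,[-3.5,-22,-115],[0,0,0]],[0,[-3.5,-22,-115],[0,0,0]]])

```text
time_s: 7.7
eef_pos: [539.1, -272.0, 30.4]
ee_rot: [0.001, 0.997, -0.076, 0.002]
force: [1.6, 4.2, 7.3]
grip_width: 0.002
grip_force: 3.0
```

```bash
cat >> h.py <<'E'
def incr(P):
    a=np.radians(YAW);return (P[...,:2]-O)@np.array([[np.cos(a),-np.sin(a)],[np.sin(a),np.cos(a)]])
def stack(zt,n='scene'):
    """pose of the label (yellow+orange) at height zt in cradle frame, by ray casting"""
    I,D=capture(n);h=cv2.cvtColor(I,cv2.COLOR_BGR2HSV)
    m=cv2.inRange(h,(8,120,120),(35,255,255));q=[]
    for v,u in np.argwhere(m>0):
        p=incr(ray(n,u,v,zt))
        if abs(p[0])<60 and abs(p[1])<45:q.append(p)
    q=np.array(q,np.float32);r=cv2.minAreaRect(q);print(n,len(q),'label',np.round(r[0],1),np.round(r[1],1),round(r[2],1));return I,D
E
python3 - <<'E'
from h import *
d(*cr(0,49),26,YAW);I,D=stack(38)
cv2.imwrite('pics/s3.png',I[60:260,140:400].repeat(3,0).repeat(3,1))
T,D=capture('top');cv2.imwrite('pics/t3.png',T)
for o in packs(T,D):print(np.round(o,1).tolist())
E
```

```text
delta [-1.1  0.4 -4.4] turn 0.0 | now [ 539.1 -272.    30.4] -8.8 w 0.002 F [1.6 4.2 7.3] t 7.7Traceback (most recent call last):
  File "<stdin>", line 2, in <module>
  File "h.py", line 41, in stack
    p=incr(ray(n,u,v,zt))
           ~~~^^^^^^^^^^
  File "h.py", line 6, in ray
    f,cx,cy,E=cam(n);d=E[:3,:3]@np.array([(u-cx)/f,(v-cy)/f,1]);o=E[:3,3];return o+d*(z-o[2])/d[2]
              ~~~^^^
  File "h.py", line 4, in cam
    c=camera_info(n);f=240/np.tan(np.radians(c['vfov'])/2);return f,c['cx'],c['cy'],np.array(c['extrinsics'])
ValueError: time passes only in moves, steps and waits
```

```bash
python3 - <<'E'
s=open('h.py').read()
s=s.replace("def cam(n):","from functools import lru_cache\n@lru_cache(None)\ndef cam(n):");open('h.py','w').write(s)
E
python3 - <<'E'
from h import *
I,D=stack(38)
cv2.imwrite('pics/s3.png',I[60:260,140:400].repeat(3,0).repeat(3,1))
T,D=capture('top');cv2.imwrite('pics/t3.png',T)
for o in packs(T,D):print(np.round(o,1).tolist())
E
```

```text
scene 243 label [-0.2  8.4] [120.5  67.6] 0.9
[203.8, 361.5, 240.9, 285.9, 27.2, 130.5, 68.1, 64.4, 0.0]
[378.8, 285.0, 395.6, -99.0, 25.4, 65.6, 63.7, -1.6, 0.0]
[44.2, 284.9, 416.1, 636.5, 21.7, 119.8, 80.5, 17.4, 0.1]
[238.3, 261.4, 453.9, 206.4, 27.3, 130.0, 67.2, 5.7, 0.6]
[172.4, 260.6, 460.9, 349.7, 27.2, 130.0, 68.6, 7.7, 0.6]
[238.8, 183.7, 626.1, 201.7, 27.5, 130.5, 67.3, 3.1, 0.6]
[309.6, 174.4, 641.8, 45.4, 27.7, 130.6, 66.3, -7.9, 0.6]
[306.8, 113.3, 776.6, 47.8, 29.5, 129.3, 71.5, -79.1, 0.1]
[409.4, 118.0, 762.4, -177.7, 27.7, 132.3, 66.7, -52.9, 0.0]
[29.6, 114.8, 786.3, 666.8, 22.3, 202.6, 124.1, -11.5, 0.0]
```

View pics/s3.png

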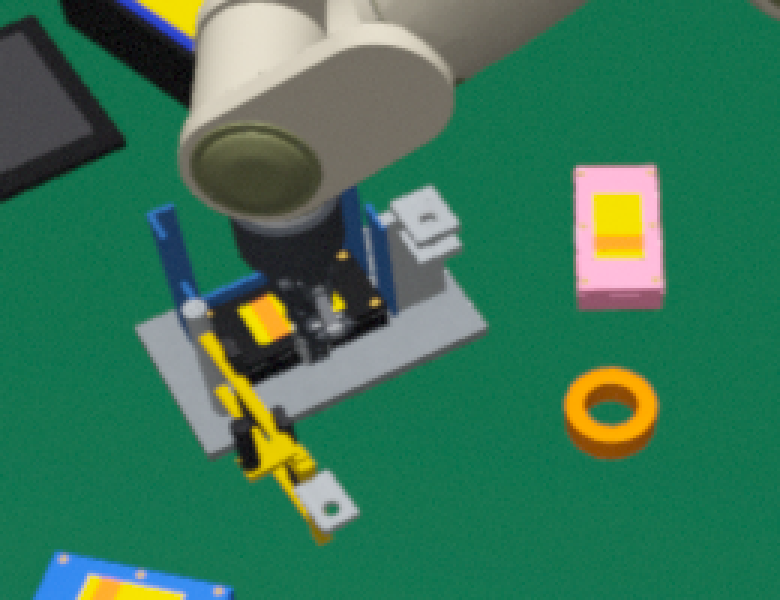

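Request:
apply_moves(targets=[[0,[1.5,8,0],[0,0,0]],[0,[2,12,50],[0,0,0]],[0,[2,12,100],[0,0,0]],[0,[-10,60,170],[0,0,0]],[60,[-60,80,170],[0,0,0]],[85,[-60,80,170],[0,0,0]],[85,[-60,80,170],[0,0,0]]])

```text
time_s: 8.55
eef_pos: [477.3, -190.2, 200.8]
ee_rot: [0.001, 0.997, -0.076, 0.001]
force: [0.3, -0.1, 0.8]
grip_width: 0.502
grip_force: 0.0
```

```bash
python3 - <<'E'
from h import *
I,D=stack(38);J,D=stack(38,'top');P=pts('top',D);c=incr(P)
m=(P[...,2]>34)&(P[...,2]<46)&(abs(c[...,0])<75)&(abs(c[...,1])<60);print(m.sum(),np.percentile(c[m],[1,50,99],axis=0).round(1))
cv2.imwrite('pics/t4.png',np.hstack([cv2.resize(J[150:310,400:540],None,fx=3,fy=3),cv2.resize(I[100:260,160:300],None,fx=2.6,fy=3)]))
d(453.9,206.4,1,5.7)
E
```

```text
scene 510 label [-0.2  8.4] [120.5  67.6] 0.9
top 67 label [39.   2.1] [36.8 59.7] 0.7
543 [[ 14.5 -45.7]
 [ 47.9  -4. ]
 [ 71.5  45.9]]
delta [ -24.5  397.9 -198. ] turn 14.4 | now [ 478.4 -191.5  199. ] -8.7 w 0.678 F [0.4 0.8 0.6] t 8.7
```

View pics/t4.png

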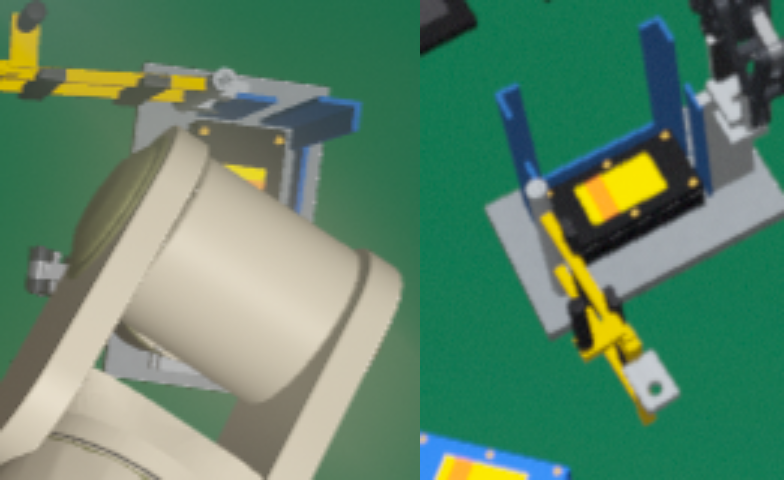

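```bash
cat >> h.py <<'E'
def stack(zt,n='scene'):
    I,D=capture(n);h=cv2.cvtColor(I,cv2.COLOR_BGR2HSV)
    m=cv2.inRange(h,(8,120,120),(35,255,255));m=cv2.morphologyEx(m,cv2.MORPH_OPEN,np.ones((3,3)))
    for c in cv2.findContours(m,0,1)[0]:
        if cv2.contourArea(c)<80:continue
        q=np.array([incr(ray(n,*p[0],zt)) for p in c],np.float32);r=cv2.minAreaRect(q)
        if max(map(abs,r[0]))<35:print(n,'label',np.round(r[0],1),np.round(r[1],1),round(r[2],1),'px',c[:,0].mean(0).round())
    return I,D
E
python3 - <<'E'
from h import *
stack(38)
# label offset on a loose pack, from scene, for reference
I,D=capture('scene');h=cv2.cvtColor(I,cv2.COLOR_BGR2HSV);m=cv2.inRange(h,(8,120,120),(35,255,255));m=cv2.morphologyEx(m,cv2.MORPH_OPEN,np.ones((3,3)))
for c in cv2.findContours(m,0,1)[0]:
    if 80<cv2.contourArea(c)<2500:
        r=cv2.minAreaRect(np.array([ray('scene',*p[0],26)[:2] for p in c],np.float32));print(c[:,0].mean(0).round(),np.round(r[0],1),np.round(r[1],1),round(r[2],1))
E
```

```text
scene label [-2.7  4.4] [73.1 46.4] 0.9 px [237. 163.]
[616. 462.] [409.8 618. ] [89.2 68.3] 17.3
[477. 365.] [459.1 351.9] [73.3 42.8] 8.0
[355. 360.] [625.8 202.5] [71.5 43.1] 2.7
[424. 307.] [452.1 208. ] [73.6 42.6] 5.4
[295. 304.] [640.6  41.1] [51.8 73.2] 82.0
[527. 273.] [237.4 287.9] [67.6 36.6] 64.4
[182. 263.] [ 762.4 -179.1] [37.2 67.2] 36.9
[343. 197.] [399.9 -93.3] [81.8 66.7] 50.1
[225. 199.] [ 611.1 -266.7] [161.6  45. ] 86.5
[237. 162.] [ 523.9 -325.6] [44.9 74.2] 80.9
[346. 135.] [ 276.4 -227.9] [64.  36.3] 49.6
[214.  40.] [ 296.9 -720.1] [263.9 158.6] 8.6
```

Request:
apply_moves(targets=[[85,[-24.5,398,0],[0,0,14.4]],[85,[-24.5,398,0],[0,0,14.4]],[85,[-24.5,398,0],[0,0,14.4]],[85,[-24.5,398,0],[0,0,14.4]],[85,[-24.5,398,0],[0,0,14.4]],[85,[-24.5,398,0],[0,0,14.4]],[85,[-24.5,398,0],[0,0,14.4]],[85,[-24.5,398,-30],[0,0,14.4]],[85,[-24.5,398,-80],[0,0,14.4]],[85,[-24.5,398,-130],[0,0,14.4]],[85,[-24.5,398,-150],[0,0,14.4]],[85,[-24.5,398,-150],[0,0,14.4]],[85,[-24.5,398,-150],[0,0,14.4]]])

```text
time_s: 10.05
eef_pos: [454.4, 206.6, 48.7]
ee_rot: [-0.0, 0.999, 0.049, 0.0]
force: [-0.3, 0.9, 0.2]
grip_width: 0.996
grip_force: 0.0
```

```bash
python3 - <<'E'
from h import *
d(453.9,206.4,1,5.7)
E
```

```text
delta [ -0.5  -0.2 -47.7] turn 0.1 | now [454.4 206.6  48.7] 5.6 w 0.996 F [-0.3  0.9  0.2] t 10.1
```

Request:
apply_moves(targets=[[85,[-0.5,0,-30],[0,0,0]],[85,[-0.5,0,-47],[0,0,0]],[85,[-0.5,0,-47],[0,0,0]],[50,[-0.5,0,-47],[0,0,0]],[50,[-0.5,0,-47],[0,0,0]],[50,[-0.5,0,-47],[0,0,0]],[50,[-0.5,0,-47],[0,0,0]],[50,[-0.5,0,-47],[0,0,0]],[50,[-0.5,0,-47],[0,0,0]],[50,[-0.5,0,-47],[0,0,0]],[50,[-0.5,0,-20],[0,0,0]],[50,[-0.5,0,30],[0,0,0]],[50,[-0.5,0,80],[0,0,0]],[50,[-0.5,0,130],[0,0,0]],[50,[-0.5,0,152],[0,0,0]]])

```text
time_s: 11.55
eef_pos: [454.3, 206.9, 206.2]
ee_rot: [-0.001, 0.999, 0.049, 0.004]
force: [-0.2, -0.4, -4.2]
grip_width: 0.76
grip_force: 53.8
```

Request:
apply_moves(targets=[[50,[76,-525,0],[0,0,-14.4]],[50,[76,-525,0],[0,0,-14.4]],[50,[76,-525,0],[0,0,-14.4]],[50,[76,-525,0],[0,0,-14.4]],[50,[76,-525,0],[0,0,-14.4]],[50,[76,-525,0],[0,0,-14.4]],[50,[76,-525,0],[0,0,-14.4]],[50,[76,-525,0],[0,0,-14.4]],[50,[76,-525,0],[0,0,-14.4]],[50,[76,-525,0],[0,0,-14.4]],[50,[76,-525,0],[0,0,-14.4]],[50,[76,-525,0],[0,0,-14.4]],[50,[76,-525,0],[0,0,-14.4]]])

```text
time_s: 12.85
eef_pos: [528.9, -318.4, 200.8]
ee_rot: [-0.0, 0.997, -0.077, 0.0]
force: [-0.7, 0.4, -3.2]
grip_width: 0.759
grip_force: 53.7
```

```bash
python3 - <<'E'
from h import *
d(*cr(-1,1.5),40,YAW)
E
```

```text
delta [ 1.000e+00  1.000e-01 -1.608e+02] turn 0.0 | now [ 528.9 -318.4  200.8] -8.8 w 0.759 F [-0.7  0.4 -3.2] t 12.8
```

Request:
apply_moves(targets=[[50,[1,0,-50],[0,0,0]],[50,[1,0,-100],[0,0,0]],[50,[1,0,-140],[0,0,0]],[50,[1,0,-152],[0,0,0]],[50,[1,0,-157],[0,0,0]],[50,[1,0,-160],[0,0,0]],[50,[1,0,-161],[0,0,0]],[50,[1,0,-161],[0,0,0]],[80,[1,0,-161],[0,0,0]],[80,[1,0,-161],[0,0,0]],[80,[1,0,-161],[0,0,0]],[80,[1,0,-161],[0,0,0]],[80,[1,0,-130],[0,0,0]],[80,[1,0,-80],[0,0,0]],[85,[1,0,-30],[0,0,0]],[85,[-50,60,0],[0,0,0]],[85,[-50,110,0],[0,0,0]],[85,[-50,130,0],[0,0,0]]])

```text
time_s: 14.65
eef_pos: [478.1, -187.3, 201.3]
ee_rot: [0.0, 0.997, -0.077, 0.001]
force: [0.9, 0.4, -0.2]
grip_width: 0.997
grip_force: 0.0
```

```bash
cat > look.py <<'E'
from h import *
import sys
I,D=stack(float(sys.argv[1]));T,D=capture('top')
cv2.imwrite('pics/last.png',np.hstack([T[120:310,130:560],cv2.resize(I[60:250,140:340],None,fx=1,fy=1)]))
for o in packs(T,D):
    if o[8]>.3:print(np.round(o,1).tolist())
E
python3 look.py 64; python3 -c "
from h import *
d(626,201.7,1,3.1)"
```

```text
scene label [-1.8  0.4] [44.1 73.1] 90.0 px [234. 154.]
[172.1, 260.3, 460.8, 349.9, 27.3, 130.0, 68.1, 7.7, 0.6]
[238.7, 183.9, 626.0, 201.9, 27.4, 130.7, 66.9, 3.2, 0.6]
[309.8, 175.2, 641.8, 45.4, 27.5, 130.6, 66.4, -7.9, 0.6]
delta [ 147.5  386.  -200.5] turn 11.6 | now [ 478.5 -184.3  201.5] -8.5 w 0.995 F [ 0.1 -0.7 -0.8] t 14.8
```

Request:
apply_moves(targets=[[85,[147.5,386,0],[0,0,11.6]],[85,[147.5,386,0],[0,0,11.6]],[85,[147.5,386,0],[0,0,11.6]],[85,[147.5,386,0],[0,0,11.6]],[85,[147.5,386,0],[0,0,11.6]],[85,[147.5,386,0],[0,0,11.6]],[85,[147.5,386,0],[0,0,11.6]],[85,[147.5,386,-30],[0,0,11.6]],[85,[147.5,386,-80],[0,0,11.6]],[85,[147.5,386,-130],[0,0,11.6]],[85,[147.5,386,-150],[0,0,11.6]],[85,[147.5,386,-150],[0,0,11.6]],[85,[147.5,386,-150],[0,0,11.6]]])

```text
time_s: 16.05
eef_pos: [627.4, 197.3, 51.3]
ee_rot: [-0.0, 1.0, 0.025, 0.001]
force: [0.0, 0.1, 1.3]
grip_width: 0.997
grip_force: 0.0
```

```bash
python3 - <<'E'
from h import *
d(626,201.8,1.5,3.1);print(cr(-1,2)-[626,201.8])
E
```

```text
delta [ -1.4   4.5 -49.8] turn 0.3 | now [627.4 197.3  51.3] 2.8 w 0.997 F [0.  0.1 1.3] t 16.1
[ -96.08411474 -519.67115359]
```

Request:
apply_moves(targets=[[85,[-1,4,-25],[0,0,0.3]],[85,[-1,4,-49],[0,0,0.3]],[85,[-1,4,-49],[0,0,0.3]],[50,[-1,4,-49],[0,0,0.3]],[50,[-1,4,-49],[0,0,0.3]],[50,[-1,4,-49],[0,0,0.3]],[50,[-1,4,-49],[0,0,0.3]],[50,[-1,4,-49],[0,0,0.3]],[50,[-1,4,-49],[0,0,0.3]],[50,[-1,4,-49],[0,0,0.3]],[50,[-1,4,-20],[0,0,0.3]],[50,[-1,4,30],[0,0,0.3]],[50,[-1,4,80],[0,0,0.3]],[50,[-1,4,130],[0,0,0.3]],[50,[-1,4,155],[0,0,0.3]],[50,[-1,4,155],[0,0,0.3]]])

```text
time_s: 17.65
eef_pos: [627.0, 201.8, 210.7]
ee_rot: [-0.0, 1.0, 0.028, 0.005]
force: [0.8, 0.0, -4.2]
grip_width: 0.758
grip_force: 53.1
```

Request:
apply_moves(targets=[[50,[-96,-520,0],[0,0,-11.9]],[50,[-96,-520,0],[0,0,-11.9]],[50,[-96,-520,0],[0,0,-11.9]],[50,[-96,-520,0],[0,0,-11.9]],[50,[-96,-520,0],[0,0,-11.9]],[50,[-96,-520,0],[0,0,-11.9]],[50,[-96,-520,0],[0,0,-11.9]],[50,[-96,-520,0],[0,0,-11.9]],[50,[-96,-520,0],[0,0,-11.9]],[50,[-96,-520,0],[0,0,-11.9]],[50,[-96,-520,0],[0,0,-11.9]],[50,[-96,-520,0],[0,0,-11.9]],[50,[-96,-520,0],[0,0,-11.9]],[50,[-96,-520,0],[0,0,-11.9]]])

```text
time_s: 19.05
eef_pos: [529.7, -317.2, 204.4]
ee_rot: [-0.001, 0.997, -0.076, -0.001]
force: [-0.5, 0.3, -3.9]
grip_width: 0.759
grip_force: 53.2
```

```bash
python3 - <<'E'
from h import *
d(*cr(-1,2),66,YAW)
E
```

```text
delta [   0.3   -0.7 -138.4] turn -0.1 | now [ 529.7 -317.2  204.4] -8.7 w 0.759 F [-0.5  0.3 -3.9] t 19.1
```

Request:
apply_moves(targets=[[50,[0,0,-50],[0,0,0]],[50,[0,0,-100],[0,0,0]],[50,[0,0,-128],[0,0,0]],[50,[0,0,-135],[0,0,0]],[50,[0,0,-138],[0,0,0]],[50,[0,0,-140],[0,0,0]],[50,[0,0,-140],[0,0,0]],[80,[0,0,-140],[0,0,0]],[80,[0,0,-140],[0,0,0]],[80,[0,0,-140],[0,0,0]],[80,[0,0,-140],[0,0,0]],[80,[0,0,-110],[0,0,0]],[80,[0,0,-60],[0,0,0]],[85,[0,0,-10],[0,0,0]],[85,[-50,60,0],[0,0,0]],[85,[-50,110,0],[0,0,0]],[85,[-50,130,0],[0,0,0]],[85,[-50,130,0],[0,0,0]],[85,[-50,130,0],[0,0,0]]])

```text
time_s: 20.95
eef_pos: [479.9, -188.0, 205.7]
ee_rot: [0.0, 0.997, -0.076, 0.0]
force: [-1.0, -0.0, 0.0]
grip_width: 0.994
grip_force: 0.0
```

```bash
python3 look.py 90; python3 -c "
from h import *
d(641.8,45.4,1.5,-7.9)"
```

```text
scene label [-2.7 -1.6] [52.  73.5] 89.3 px [233. 146.]
[172.0, 260.5, 460.8, 349.9, 27.3, 130.0, 68.1, 7.7, 0.6]
[309.6, 173.3, 641.8, 45.4, 27.4, 130.7, 66.4, -7.9, 0.6]
delta [ 161.9  234.6 -203.7] turn 0.9 | now [ 479.9 -189.2  205.2] -8.8 w 0.994 F [ 0.5  0.4 -1.1] t 21.1
```

Request:
apply_moves(targets=[[85,[162,234,0],[0,0,0.9]],[85,[162,234,0],[0,0,0.9]],[85,[162,234,0],[0,0,0.9]],[85,[162,234,0],[0,0,0.9]],[85,[162,234,-20],[0,0,0.9]],[85,[162,234,-60],[0,0,0.9]],[85,[162,234,-110],[0,0,0.9]],[85,[162,234,-155],[0,0,0.9]],[85,[162,234,-155],[0,0,0.9]],[85,[162,234,-155],[0,0,0.9]],[85,[162,234,-155],[0,0,0.9]]])

```text
time_s: 22.15
eef_pos: [643.4, 44.8, 53.3]
ee_rot: [0.0, 0.998, -0.069, 0.002]
force: [0.7, 0.3, 0.9]
grip_width: 0.991
grip_force: 0.0
```

```bash
python3 - <<'E'
from h import *
d(641.8,45.4,1.5,-7.9);print(cr(-1,2)-[641.8,45.4])
E
```

```text
delta [ -1.6   0.6 -51.8] turn -0.0 | now [643.4  44.8  53.3] -7.9 w 0.991 F [0.7 0.3 0.9] t 22.1
[-111.88411474 -363.27115359]
```

Request:
apply_moves(targets=[[85,[-1,0.5,-25],[0,0,0]],[85,[-1,0.5,-49],[0,0,0]],[85,[-1,0.5,-49],[0,0,0]],[50,[-1,0.5,-49],[0,0,0]],[50,[-1,0.5,-49],[0,0,0]],[50,[-1,0.5,-49],[0,0,0]],[50,[-1,0.5,-49],[0,0,0]],[50,[-1,0.5,-49],[0,0,0]],[50,[-1,0.5,-49],[0,0,0]],[50,[-1,0.5,-49],[0,0,0]],[50,[-1,0.5,-20],[0,0,0]],[50,[-1,0.5,30],[0,0,0]],[50,[-1,0.5,80],[0,0,0]],[50,[-1,0.5,130],[0,0,0]],[50,[-1,0.5,165],[0,0,0]],[50,[-1,0.5,165],[0,0,0]]])

```text
time_s: 23.75
eef_pos: [642.3, 46.0, 222.2]
ee_rot: [0.0, 0.998, -0.068, 0.006]
force: [-0.1, 0.2, -4.5]
grip_width: 0.759
grip_force: 53.7
```

Request:
apply_moves(targets=[[50,[-112,-363,0],[0,0,-0.9]],[50,[-112,-363,0],[0,0,-0.9]],[50,[-112,-363,0],[0,0,-0.9]],[50,[-112,-363,0],[0,0,-0.9]],[50,[-112,-363,0],[0,0,-0.9]],[50,[-112,-363,0],[0,0,-0.9]],[50,[-112,-363,0],[0,0,-0.9]],[50,[-112,-363,0],[0,0,-0.9]],[50,[-112,-363,0],[0,0,-0.9]],[50,[-112,-363,0],[0,0,-0.9]],[50,[-112,-363,0],[0,0,-0.9]]])

```text
time_s: 24.85
eef_pos: [528.8, -315.7, 214.7]
ee_rot: [-0.001, 0.997, -0.076, -0.0]
force: [-0.1, 0.4, -4.0]
grip_width: 0.758
grip_force: 53.6
```

```bash
python3 - <<'E'
from h import *
d(*cr(-1,2),66,YAW)
E
```

```text
delta [   1.1   -2.1 -148.7] turn -0.1 | now [ 528.8 -315.7  214.7] -8.7 w 0.758 F [-0.1  0.4 -4. ] t 24.9
```

Request:
apply_moves(targets=[[50,[1,-1,-50],[0,0,0]],[50,[1,-1,-95],[0,0,0]],[50,[1,-1,-114],[0,0,0]],[50,[1,-1,-120],[0,0,0]],[50,[1,-1,-122],[0,0,0]],[50,[1,-1,-124],[0,0,0]],[50,[1,-1,-124],[0,0,0]],[80,[1,-1,-124],[0,0,0]],[80,[1,-1,-124],[0,0,0]],[80,[1,-1,-124],[0,0,0]],[80,[1,-1,-124],[0,0,0]],[80,[1,-1,-100],[0,0,0]],[80,[1,-1,-60],[0,0,0]],[85,[1,-1,-10],[0,0,0]],[85,[-50,60,0],[0,0,0]],[85,[-50,110,0],[0,0,0]],[85,[-50,130,0],[0,0,0]],[85,[-50,130,0],[0,0,0]],[85,[-50,130,0],[0,0,0]]])

```text
time_s: 26.75
eef_pos: [478.9, -186.5, 215.7]
ee_rot: [0.0, 0.997, -0.076, 0.0]
force: [0.8, -0.0, 0.5]
grip_width: 0.992
grip_force: 0.0
```

```bash
python3 look.py 116; python3 -c "
from h import *
d(460.8,349.9,1.5,7.7)"
```

```text
scene label [-1.7 -1.5] [73.7 52.1] 0.1 px [231. 139.]
[172.6, 260.2, 460.8, 349.9, 27.3, 130.0, 68.1, 7.7, 0.6]
delta [ -18.1  537.6 -213.7] turn 16.5 | now [ 478.9 -187.7  215.2] -8.8 w 0.998 F [-0.5  0.5 -0.2] t 26.9
```

View pics/last.png

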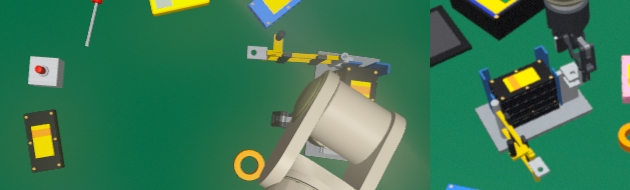

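The stack of four in the cradle looks neat. One pack is left at (172,260) in the top view.

Request:
apply_moves(targets=[[85,[-18,537,0],[0,0,16.5]],[85,[-18,537,0],[0,0,16.5]],[85,[-18,537,0],[0,0,16.5]],[85,[-18,537,0],[0,0,16.5]],[85,[-18,537,0],[0,0,16.5]],[85,[-18,537,0],[0,0,16.5]],[85,[-18,537,0],[0,0,16.5]],[85,[-18,537,0],[0,0,16.5]],[85,[-18,537,0],[0,0,16.5]],[85,[-18,537,0],[0,0,16.5]],[85,[-18,537,-40],[0,0,16.5]],[85,[-18,537,-90],[0,0,16.5]],[85,[-18,537,-140],[0,0,16.5]],[85,[-18,537,-165],[0,0,16.5]],[85,[-18,537,-165],[0,0,16.5]],[85,[-18,537,-165],[0,0,16.5]],[85,[-18,537,-165],[0,0,16.5]]])

```text
time_s: 28.55
eef_pos: [462.2, 350.4, 52.3]
ee_rot: [-0.001, 0.998, 0.067, 0.002]
force: [-0.9, -0.2, 0.1]
grip_width: 0.993
grip_force: 0.0
```

```bash
python3 - <<'E'
from h import *
d(460.8,349.9,1.5,7.7);print(cr(-1,2)-[460.8,349.9])
E
```

```text
delta [ -1.4  -0.5 -50.8] turn -0.0 | now [462.2 350.4  52.3] 7.7 w 0.993 F [-0.9 -0.2  0.1] t 28.6
[  69.11588526 -667.77115359]
```

Request:
apply_moves(targets=[[85,[-1,-0.5,-25],[0,0,0]],[85,[-1,-0.5,-49],[0,0,0]],[85,[-1,-0.5,-49],[0,0,0]],[50,[-1,-0.5,-49],[0,0,0]],[50,[-1,-0.5,-49],[0,0,0]],[50,[-1,-0.5,-49],[0,0,0]],[50,[-1,-0.5,-49],[0,0,0]],[50,[-1,-0.5,-49],[0,0,0]],[50,[-1,-0.5,-49],[0,0,0]],[50,[-1,-0.5,-49],[0,0,0]],[50,[-1,-0.5,-20],[0,0,0]],[50,[-1,-0.5,30],[0,0,0]],[50,[-1,-0.5,80],[0,0,0]],[50,[-1,-0.5,130],[0,0,0]],[50,[-1,-0.5,175],[0,0,0]],[50,[-1,-0.5,175],[0,0,0]]])

```text
time_s: 30.15
eef_pos: [461.4, 350.6, 232.8]
ee_rot: [-0.002, 0.998, 0.068, 0.006]
force: [0.1, -0.5, -5.3]
grip_width: 0.759
grip_force: 54.3
```

Request:
apply_moves(targets=[[50,[69,-668,0],[0,0,-16.5]],[50,[69,-668,0],[0,0,-16.5]],[50,[69,-668,0],[0,0,-16.5]],[50,[69,-668,0],[0,0,-16.5]],[50,[69,-668,0],[0,0,-16.5]],[50,[69,-668,0],[0,0,-16.5]],[50,[69,-668,0],[0,0,-16.5]],[50,[69,-668,0],[0,0,-16.5]],[50,[69,-668,0],[0,0,-16.5]],[50,[69,-668,0],[0,0,-16.5]],[50,[69,-668,0],[0,0,-16.5]],[50,[69,-668,0],[0,0,-16.5]],[50,[69,-668,0],[0,0,-16.5]],[50,[69,-668,0],[0,0,-16.5]],[50,[69,-668,0],[0,0,-16.5]],[50,[69,-668,0],[0,0,-16.5]],[50,[69,-668,0],[0,0,-16.5]]])

```text
time_s: 31.85
eef_pos: [528.6, -317.3, 225.0]
ee_rot: [-0.0, 0.997, -0.076, -0.0]
force: [0.1, -0.1, -4.1]
grip_width: 0.759
grip_force: 54.3
```

```bash
python3 - <<'E'
from h import *
d(*cr(-1,2),116+1.5,YAW)
E
```

```text
delta [   1.3   -0.6 -107.5] turn -0.1 | now [ 528.6 -317.3  225. ] -8.7 w 0.759 F [ 0.1 -0.1 -4.1] t 31.9
```

Request:
apply_moves(targets=[[50,[1,-0.5,-50],[0,0,0]],[50,[1,-0.5,-85],[0,0,0]],[50,[1,-0.5,-100],[0,0,0]],[50,[1,-0.5,-104],[0,0,0]],[50,[1,-0.5,-106],[0,0,0]],[50,[1,-0.5,-108],[0,0,0]],[50,[1,-0.5,-108],[0,0,0]],[80,[1,-0.5,-108],[0,0,0]],[80,[1,-0.5,-108],[0,0,0]],[80,[1,-0.5,-108],[0,0,0]],[80,[1,-0.5,-108],[0,0,0]],[80,[1,-0.5,-90],[0,0,0]],[80,[1,-0.5,-45],[0,0,0]],[85,[1,-0.5,0],[0,0,0]],[85,[-40,60,0],[0,0,0]],[85,[-40,160,0],[0,0,0]],[85,[-40,230,0],[0,0,0]],[85,[-40,230,0],[0,0,0]],[85,[-40,230,0],[0,0,0]]])

```text
time_s: 33.75
eef_pos: [488.2, -86.1, 225.6]
ee_rot: [-0.0, 0.997, -0.076, 0.0]
force: [0.5, -1.0, -0.3]
grip_width: 0.997
grip_force: 0.0
```

```bash
python3 - <<'E'
from h import *
I,D=stack(142);T,DT=stack(142,'top')
P=pts('top',DT);c=incr(P);
m=(P[...,2]>136)&(P[...,2]<152)&(abs(c[...,0])<68)&(abs(c[...,1])<36);print(m.sum(),cv2.minAreaRect(c[m].astype(np.float32)))
for n,P,Dd in(('top',pts('top',DT),DT),('scene',pts('scene',D),D)):
    m=(P[...,2]>160)&(P[...,2]<185)&(abs(P[...,0]-656)<25)&(abs(P[...,1]+154)<25);print(n,'rod',m.sum(),P[m].mean(0) if m.any() else 0, np.argwhere(m).mean(0) if m.any() else 0)
cv2.imwrite('pics/t6.png',np.hstack([cv2.resize(T[130:310,360:540],None,fx=2.2,fy=2.6),cv2.resize(I[70:260,150:350],None,fx=2,fy=2.47)[:468]]))
d(656,-154,160,YAW)
E
```

```text
scene label [-1.7  4.7] [51.9 73.1] 89.7 px [229. 131.]
top label [ 0.7 -0.3] [70.8 42.3] 0.2 px [494. 217.]
2238 ((0.06586456298828125, 1.7094993591308594), (67.90135192871094, 130.60975646972656), 89.88116455078125)
top rod 47 [ 656.03952556 -154.10701791  171.87308418] [153.74468085 410.76595745]
scene rod 62 [ 657.45932094 -152.51394642  169.34057183] [203.17741935 219.79032258]
delta [167.7 -69.4 -65.9] turn -0.3 | now [488.3 -84.6 225.9] -8.5 w 0.999 F [ 0.6 -0.5  0.3] t 33.9
```

View pics/t6.png

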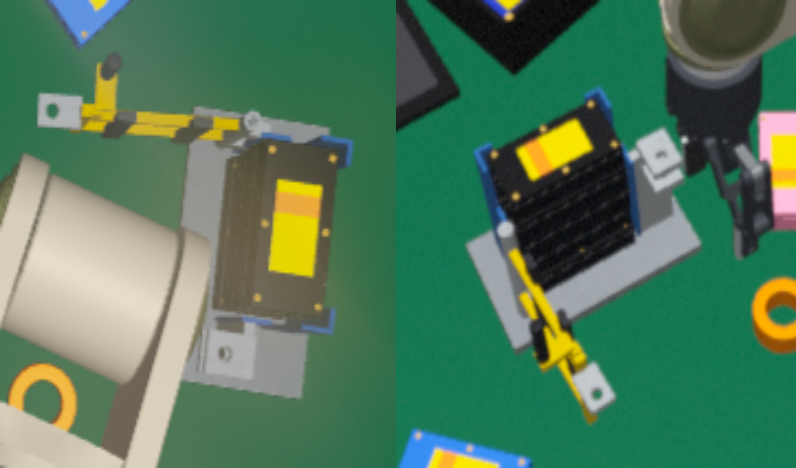

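The five-pack stack is square: the top label centre is within 1–2 mm of the cradle centre. The gate rod measures (656,-154), 138 mm from the hinge as it should be, so I'll grip it next.

Request:
apply_moves(targets=[[60,[167.7,-68,0],[0,0,82]],[60,[167.7,-68,0],[0,0,82]],[60,[167.7,-68,0],[0,0,82]],[60,[167.7,-68,0],[0,0,82]],[60,[167.7,-68,0],[0,0,82]],[60,[167.7,-68,0],[0,0,82]],[60,[167.7,-68,0],[0,0,82]],[60,[167.7,-68,0],[0,0,82]],[60,[167.7,-68,0],[0,0,82]],[60,[167.7,-68,0],[0,0,82]],[60,[167.7,-68,0],[0,0,82]],[60,[167.7,-68,0],[0,0,82]],[60,[167.7,-68,0],[0,0,82]]])

```text
time_s: 35.15
eef_pos: [656.4, -156.7, 225.3]
ee_rot: [0.0, 0.803, 0.596, -0.0]
force: [-0.2, -0.3, 0.1]
grip_width: 0.706
grip_force: 0.0
```

```bash
python3 - <<'E'
from h import *
d(656,-154,142,73.2)
E
```

```text
delta [ -0.4   2.7 -83.3] turn 0.1 | now [ 656.4 -156.7  225.3] 73.1 w 0.706 F [-0.2 -0.3  0.1] t 35.1
```

Request:
apply_moves(targets=[[60,[0,2,-40],[0,0,0]],[60,[0,2,-70],[0,0,0]],[60,[0,2,-84],[0,0,0]],[60,[0,2,-84],[0,0,0]],[5,[0,2,-84],[0,0,0]],[5,[0,2,-84],[0,0,0]],[5,[0,2,-84],[0,0,0]],[5,[0,2,-84],[0,0,0]],[5,[0,2,-84],[0,0,0]],[5,[0,2,-84],[0,0,0]],[5,[0,2,-84],[0,0,0]],[5,[0,2,-84],[0,0,0]]], squeeze=25)

```text
time_s: 36.35
eef_pos: [656.8, -154.6, 142.7]
ee_rot: [0.001, 0.803, 0.597, 0.001]
force: [-0.9, -0.1, 6.3]
grip_width: 0.149
grip_force: 24.5
```

```bash
python3 - <<'E'
from h import *
d(656,-154,142,73.2)
H=np.array([616.1,-286.3]);p0=ctrl.sense()['eef_pos'][:2];r=p0-H;print(r,np.hypot(*r))
a0=np.degrees(np.arctan2(r[1],r[0]));tot=158.7-a0;R=138.
c=lambda t:H+R*np.array([np.cos(np.radians(a0+t)),np.sin(np.radians(a0+t))])
for t in list(np.arange(8,tot,8))+[tot,tot+1]:print(round(t,1),(c(t)-c(0)).round(1))
E
```

```text
delta [-0.8  0.6 -0.7] turn -0.1 | now [ 656.8 -154.6  142.7] 73.3 w 0.149 F [-0.9 -0.1  6.3] t 36.4
[ 40.73368615 131.73877506] 137.8924872533944
8.0 [-18.7   4.4]
16.0 [-37.9   6.1]
24.0 [-57.1   5.2]
32.0 [-76.1   1.6]
40.0 [-94.3  -4.6]
48.0 [-111.5  -13.3]
56.0 [-127.3  -24.3]
64.0 [-141.4  -37.4]
72.0 [-153.6  -52.3]
80.0 [-163.5  -68.8]
85.9 [-169.3  -81.7]
86.9 [-170.2  -84. ]
```

Request:
apply_moves(targets=[[5,[-9.3,2.5,0],[0,0,4]],[5,[-18.7,4.4,0],[0,0,8]],[5,[-28.3,5.5,0],[0,0,12]],[5,[-37.9,6.1,0],[0,0,16]],[5,[-47.5,6,0],[0,0,20]],[5,[-57.1,5.2,0],[0,0,24]],[5,[-66.7,3.7,0],[0,0,28]],[5,[-76.1,1.6,0],[0,0,32]],[5,[-85.3,-1.2,0],[0,0,36]],[5,[-94.3,-4.6,0],[0,0,40]],[5,[-103,-8.7,0],[0,0,44]],[5,[-111.5,-13.3,0],[0,0,48]],[5,[-119.5,-18.5,0],[0,0,52]],[5,[-127.3,-24.3,0],[0,0,56]],[5,[-134.5,-30.6,0],[0,0,60]],[5,[-141.4,-37.4,0],[0,0,64]],[5,[-147.7,-44.6,0],[0,0,68]],[5,[-153.6,-52.3,0],[0,0,72]],[5,[-156.2,-56.4,0],[0,0,74]],[5,[-156.2,-56.4,0],[0,0,74]]])

```text
time_s: 38.35
eef_pos: [498.5, -210.1, 142.6]
ee_rot: [-0.002, 0.281, 0.96, 0.0]
force: [-12.9, 8.3, 16.9]
grip_width: 0.151
grip_force: 25.7
```

```bash
python3 - <<'E'
from h import *
H=np.array([616.1,-286.3]);s=ctrl.sense();r=s['eef_pos'][:2]-H;print(s['eef_pos'],np.hypot(*r),np.degrees(np.arctan2(r[1],r[0])),s['force'],s['grip_width'])
E
```

```text
[ 498.54540429 -210.11335995  142.60778223] 140.0838573689883 147.05289688991303 [-12.86162761   8.29094059  16.92172433] 0.15077588255697053
```

Request:
apply_moves(targets=[[5,[-4,1,0],[0,0,1]],[5,[-6,-3,0],[0,0,3]],[5,[-8.5,-7.5,0],[0,0,5]],[5,[-10.5,-12,0],[0,0,7]],[5,[-12.5,-16,0],[0,0,9]],[5,[-14.3,-20,0],[0,0,10.5]],[5,[-15.6,-24.4,0],[0,0,12]],[5,[-15.6,-24.4,0],[0,0,12]],[5,[-15.6,-24.4,0],[0,0,12]]])

```text
time_s: 39.25
eef_pos: [485.2, -235.5, 142.6]
ee_rot: [0.001, 0.18, 0.984, -0.0]
force: [1.4, 1.1, 7.4]
grip_width: 0.154
grip_force: 26.0
```

```bash
cat > gate.py <<'E'
from h import *
s=ctrl.sense();print(s['eef_pos'],s['force'].round(1),incr(s['eef_pos']))
for n in('top','scene'):
    I,D=capture(n);P=pts(n,D);c=incr(P);cv2.imwrite(f'pics/{n}_g.png',I)
    m=(P[...,2]>100)&(P[...,2]<140)&(c[...,0]>-90)&(c[...,0]<-10)&(c[...,1]>38)&(c[...,1]<110)
    h=cv2.cvtColor(I,cv2.COLOR_BGR2HSV);m&=cv2.inRange(h,(20,120,80),(35,255,255))>0
    if m.sum()>5:q=c[m];print(n,m.sum(),q.mean(0),'slope',np.polyfit(q[:,0],q[:,1],1))
E
python3 gate.py
python3 -c "
import cv2,numpy as np
t=cv2.imread('pics/top_g.png');s=cv2.imread('pics/scene_g.png')
cv2.imwrite('pics/g1.png',np.hstack([cv2.resize(t[150:300,400:540],(400,430)),cv2.resize(s[70:220,180:320],(400,430))]))"
```

```text
[ 485.19953035 -235.53718426  142.64782496] [1.4 1.1 7.4] [-57.72084629  76.57332296]
scene 161 [-39.79383288  56.91800323] slope [-0.56723706 34.34546639]
```

View pics/g1.png

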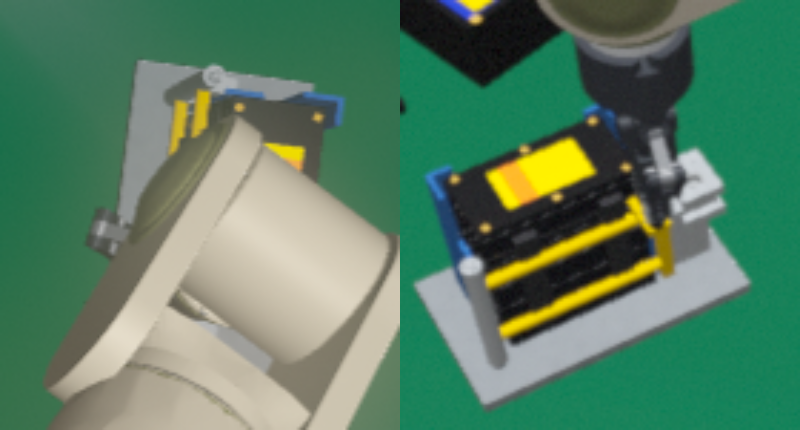

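The gate is across the front of the stack. I'll press it onto its stop.

Request:
apply_moves(targets=[[5,[-0.5,-1,0],[0,0,0.5]],[5,[-0.8,-2,0],[0,0,1]],[5,[-1,-3,0],[0,0,1.5]],[5,[-1,-3,0],[0,0,1.5]],[5,[-1,-3,0],[0,0,1.5]]])

```text
time_s: 39.85
eef_pos: [485.2, -235.7, 142.6]
ee_rot: [0.002, 0.167, 0.986, 0.002]
force: [6.1, 16.5, 9.6]
grip_width: 0.151
grip_force: 26.6
```

Request:
apply_moves(targets=[[5,[0,-1,0],[0,0,0.5]],[30,[0,-1,0],[0,0,0.5]],[30,[0,-1,0],[0,0,0.5]],[30,[0,-1,0],[0,0,0.5]],[30,[0,-1,40],[0,0,0.5]],[60,[0,0,85],[0,0,0]],[85,[20,60,85],[0,0,0]],[85,[60,160,85],[0,0,-20]],[85,[60,200,85],[0,0,-40]],[85,[60,250,85],[0,0,-40]],[85,[60,300,85],[0,0,-40]],[85,[60,300,85],[0,0,-40]],[85,[60,300,85],[0,0,-40]]])

```text
time_s: 41.15
eef_pos: [543.4, 64.1, 226.3]
ee_rot: [-0.0, 0.496, 0.869, 0.0]
force: [0.7, -0.1, 0.2]
grip_width: 0.993
grip_force: 0.0
```

```bash
python3 gate.py; python3 - <<'E'
from h import *
t=cv2.imread('pics/top_g.png');s=cv2.imread('pics/scene_g.png')
cv2.imwrite('pics/g2.png',np.hstack([cv2.resize(t[150:300,400:540],(400,430),interpolation=2),cv2.resize(s[70:220,180:320],(400,430),interpolation=2)]))
# pin: red grip
for n,zt in(('top',90),('scene',90)):
    I,D=capture(n);h=cv2.cvtColor(I,cv2.COLOR_BGR2HSV);P=pts(n,D)
    m=((h[...,0]<8)|(h[...,0]>172))&(h[...,1]>120)&(h[...,2]>60);w=m&(abs(P[...,0]-610)<30)&(abs(P[...,1]-338)<30)&(P[...,2]>45)
    v,u=np.nonzero(w);print(n,w.sum(),'z',P[w][:,2].min(),P[w][:,2].max(),'top pts',P[w&(P[...,2]>85)].mean(0),'px',u.mean(),v.mean())
    b=(P[...,2]>47)&(P[...,2]<58)&(abs(P[...,0]-610)<45)&(abs(P[...,1]-338)<45)&(h[...,1]<60)
    k=b.astype(np.uint8);c=max(cv2.findContours(k,0,1)[0],key=cv2.contourArea)
    print(cv2.minAreaRect(np.array([ray(n,*p[0],52)[:2] for p in c],np.float32)))
d(609,338,150,YAW)
E
```

```text
[543.40649913  64.07041865 226.28812704] [ 0.7 -0.1  0.2] [-45.76864179 381.54858712]
top 218 [-49.52844627  52.80737176] slope [-0.14818679 45.46791036]
scene 180 [-42.05620812  57.68560482] slope [-0.47943419 37.52242091]
top 66 z 58.76419783214783 95.99302252644839 top pts [610.14253153 338.02948727  90.67609201] px 169.71212121212122 189.4090909090909
((610.4566650390625, 339.17742919921875), (61.747127532958984, 60.42292022705078), 84.4668197631836)
scene 93 z 67.46111313986341 94.05524150912686 top pts [611.75357839 340.74566635  90.1413395 ] px 417.505376344086 405.39784946236557
((611.1672973632812, 340.1556396484375), (60.68301010131836, 62.11289978027344), 84.3507308959961)
delta [ 65.5 276.1 -76.2] turn 50.4 | now [543.5  61.9 226.2] 120.8 w 0.996 F [-1.3 -0.4  0.2] t 41.4
```

View pics/g2.png

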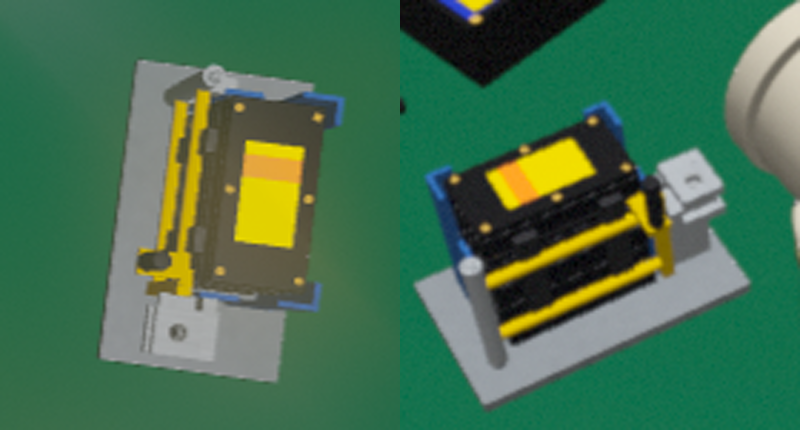

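Both views show the gate shut, with the column square behind it and the lug between the fork ears. The pin is at (610.5,339) in both views. I'll go to the pin and measure the fork hole.

Request:
apply_moves(targets=[[60,[67,276,-40],[0,0,50.4]],[60,[67,276,-40],[0,0,50.4]],[60,[67,276,-40],[0,0,50.4]],[60,[67,276,-40],[0,0,50.4]],[60,[67,276,-40],[0,0,50.4]],[60,[67,276,-40],[0,0,50.4]],[60,[67,276,-80],[0,0,50.4]],[60,[67,276,-80],[0,0,50.4]],[60,[67,276,-80],[0,0,50.4]],[60,[67,276,-80],[0,0,50.4]],[60,[67,276,-80],[0,0,50.4]]])

```text
time_s: 42.45
eef_pos: [611.4, 337.1, 148.5]
ee_rot: [0.001, 0.078, 0.997, 0.001]
force: [-1.6, -0.1, 0.3]
grip_width: 0.702
grip_force: 0.0
```

```bash
cat > hole.py <<'E'
from h import *
def tri(a,b):
    A=np.zeros((3,3));B=np.zeros(3)
    for n,(u,v) in(('top',a),('scene',b)):
        f,cx,cy,E=cam(n);o=E[:3,3];dd=E[:3,:3]@[(u-cx)/f,(v-cy)/f,1];dd/=np.linalg.norm(dd);M=np.eye(3)-np.outer(dd,dd);A+=M;B+=M@o
    return np.linalg.solve(A,B)
if __name__=='__main__':
    px={}
    for n,(u0,v0) in(('top',(462,266)),('scene',(282,133))):
        I,D=capture(n);g=cv2.cvtColor(I,cv2.COLOR_BGR2GRAY).astype(float);w=g[v0-6:v0+7,u0-6:u0+7]
        m=(w<150);print(n,w.astype(int)[2:11,2:11].tolist())
        k=np.clip(np.median(w)-25-w,0,None);vv,uu=np.mgrid[-6:7,-6:7];k*=(np.hypot(uu,vv)<5.5)
        px[n]=(u0+(k*uu).sum()/k.sum(),v0+(k*vv).sum()/k.sum());print(px[n],ray(n,*px[n],120))
    print('tri',tri(px['top'],px['scene']))
E
python3 hole.py; python3 -c "
from h import *
d(610.5,339,61,YAW)"
```

```text
top [[176, 176, 176, 174, 173, 174, 176, 176, 176], [175, 175, 149, 121, 128, 133, 161, 173, 175], [175, 138, 99, 104, 124, 129, 130, 159, 173], [176, 130, 91, 91, 133, 134, 108, 151, 172], [176, 130, 92, 92, 131, 145, 123, 154, 173], [175, 148, 107, 118, 127, 128, 127, 158, 173], [173, 170, 144, 140, 133, 125, 154, 172, 175], [174, 174, 172, 165, 164, 164, 169, 171, 171], [176, 175, 176, 176, 176, 175, 174, 173, 173]]
(np.float64(461.4080188679245), np.float64(265.39740566037733)) [ 436.82472169 -258.16234656  120.        ]
scene [[186, 187, 187, 185, 184, 182, 182, 185, 185], [186, 185, 183, 177, 174, 170, 173, 180, 185], [187, 181, 169, 149, 132, 127, 143, 169, 182], [186, 168, 131, 114, 119, 120, 122, 159, 178], [185, 171, 137, 144, 161, 166, 153, 162, 178], [187, 183, 172, 176, 179, 179, 183, 186, 184], [188, 188, 187, 177, 174, 179, 186, 186, 186], [188, 188, 190, 186, 186, 185, 187, 186, 184], [185, 188, 187, 188, 187, 185, 181, 176, 157]]
(np.float64(282.09032258064514), np.float64(131.96451612903226)) [ 434.58209808 -258.94881469  120.        ]
tri [ 436.51176168 -256.97395712  123.0715457 ]
delta [ -0.6   1.6 -86.8] turn 0.1 | now [611.1 337.4 147.8] 171.1 w 0.702 F [-0.1 -0.4 -0.1] t 42.5
```

Request:
apply_moves(targets=[[40,[-0.5,2,-40],[0,0,0]],[40,[-0.5,2,-70],[0,0,0]],[40,[-0.5,2,-86],[0,0,0]],[40,[-0.5,2,-86],[0,0,0]],[5,[-0.5,2,-86],[0,0,0]],[5,[-0.5,2,-86],[0,0,0]],[5,[-0.5,2,-86],[0,0,0]],[5,[-0.5,2,-86],[0,0,0]],[5,[-0.5,2,-86],[0,0,0]],[5,[-0.5,2,-86],[0,0,0]],[5,[-0.5,2,-86],[0,0,0]]], squeeze=40)

```text
time_s: 43.65
eef_pos: [611.1, 340.1, 62.6]
ee_rot: [0.002, 0.077, 0.997, 0.001]
force: [0.3, -0.2, 7.5]
grip_width: 0.171
grip_force: 39.3
```

```bash
python3 - <<'E'
from h import *
d(436.4,-259.4,200,YAW);print(ctrl.sense()['wrist_torque'].round(2),ctrl.sense()['grip_force'])
E
```

```text
delta [-174.7 -599.5  137.4] turn 0.1 | now [611.1 340.1  62.6] 171.2 w 0.171 F [ 0.3 -0.2  7.5] t 43.6
[-0.09  0.04 -0.01] 39.253358244895935
```

Request:
apply_moves(targets=[[5,[0,0,20],[0,0,0]],[5,[0,0,60],[0,0,0]],[5,[0,0,110],[0,0,0]],[5,[0,0,152],[0,0,0]],[5,[-174.5,-550,152],[0,0,0]],[5,[-174.5,-550,152],[0,0,0]],[5,[-174.5,-550,152],[0,0,0]],[5,[-174.5,-550,152],[0,0,0]],[5,[-174.5,-550,152],[0,0,0]],[5,[-174.5,-550,152],[0,0,0]],[5,[-174.5,-550,152],[0,0,0]],[5,[-174.5,-550,152],[0,0,0]],[5,[-174.5,-550,152],[0,0,0]],[5,[-174.5,-550,152],[0,0,0]],[5,[-174.5,-550,152],[0,0,0]],[5,[-174.5,-550,152],[0,0,0]],[5,[-174.5,-599.5,152],[0,0,0]],[5,[-174.5,-599.5,132],[0,0,0]],[5,[-174.5,-599.5,132],[0,0,0]],[5,[-174.5,-599.5,132],[0,0,0]]])

```text
time_s: 45.65
eef_pos: [435.6, -259.2, 192.8]
ee_rot: [-0.0, 0.077, 0.997, 0.0]
force: [0.8, -0.4, -0.7]
grip_width: 0.173
grip_force: 39.6
```

```bash
python3 - <<'E'
from h import *
d(436.4,-259.4,190,YAW)
a=capture('top')[0];b=capture('scene')[0]
cv2.imwrite('pics/top_p.png',a);cv2.imwrite('pics/scene_p.png',b)
cv2.imwrite('pics/p1.png',np.hstack([cv2.resize(a[200:300,410:510],(300,300),interpolation=2),cv2.resize(b[70:170,240:340],(480,480),interpolation=2)[:300] if 0 else cv2.resize(b[85:160,245:320],(300,300),interpolation=2)]))
E
```

```text
delta [ 0.8 -0.2 -2.8] turn 0.1 | now [ 435.6 -259.2  192.8] 171.2 w 0.173 F [ 0.8 -0.4 -0.7] t 45.6
```

View pics/p1.png

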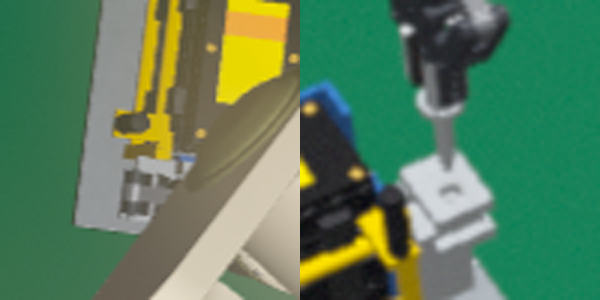

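```bash
python3 - <<'E'
from h import *
p=ctrl.sense()['eef_pos']
print('nose pred',proj('scene',[p[0],p[1],134]),'collar pred',proj('scene',[p[0],p[1],182]),'hole top-est',proj('scene',[436.4,-259.4,120]))
b=cv2.imread('pics/scene_p.png');h=cv2.cvtColor(b,cv2.COLOR_BGR2HSV)
print(h[108:136,274:292,1].tolist() and '')
for v in range(112,140):print(v,' '.join('%3d'%x for x in cv2.cvtColor(b,6)[v,270:298]),'|',' '.join('%3d'%x for x in h[v,276:290,1]))
E
```

```text
nose pred (np.float64(281.0448269998066), np.float64(127.71786573644243)) collar pred (np.float64(279.3352433127291), np.float64(111.55558219032743)) hole top-est (np.float64(281.2962393751502), np.float64(132.24736864557087))

112  95  95  95  96 115 157 189 179 151 136 140 144 163 183 160 119 100  95  94  96  92  94  91  94  95  94  94  92 |  12  11  10  11  14  14  12  12  11  48 152 202 212 205
113  95  95  93  95 100 119 147 172 167 164 185 173 159 142 117 106  98  97  96  94  96  92  94  96  94  96  92  95 |  14  12  13  12  13  14  13  14  37 117 187 199 203 210
114  95  93  92  95  95 103 112 124 128 128 134 128 120 110  99  95  94  96  93  93  94  94  94  93  91  95  95  92 |  79  33  12   8   9   8  15  73 153 202 208 205 212 216
115  94  92  91  94  95  98  97 103 114 118 117 113 109 105  98  96  92  95  90  94  93  93  94  96  94  94  96  91 | 184 141  46  11   9   7  20 116 185 203 222 211 228 216
116  94  94  96  95  94  94  94  97 109 116 116 112 108 103  94  94  93  92  95  94  95  97  95  93  95  93  93  95 | 208 191  85  26   7   5  23 123 206 208 210 224 202 213
11
[... 3299 characters left out ...]
  11
136  44 116 191 206 188 165 194 211 215 215 214 214 212 212 212 213 209 205 190 171 145 126 115 106  97  96  94  94 |  12  12  12  12  12  13  11  11   9  10  12  12  12  10
137  48 129 195 213 211 178 168 196 212 214 214 216 215 212 207 202 182 166 141 123 120 119 111 102  98  94  96  90 |  12  11  11  10  12  11  13  12  12  11  12  11  12   8
138  37 106 178 208 212 199 166 167 203 213 214 213 211 203 179 148 127 119 112 114 131 151 127 102  93  94  95  96 |  12  12  11  11  10  12  11  12  10  12   6  11   9   9
139  30  68 142 200 213 211 189 163 192 206 208 202 182 148 126 116 112 112 114 124 142 189 164 116  95  95  92  94 |  12  11  12  13  12  11  11  10   8   7   5  11  13  12
```

```bash
python3 - <<'E'
from h import *
print(ray('scene',282.3,132.5,120), 'nose by scene',ray('scene',281.4,127.8,134),'rod',)
p=ctrl.sense()['eef_pos'];print(p, 'nose by robot xy')
D=capture('top')[1];P=pts('top',D)
m=(P[...,2]>163)&(P[...,2]<178)&(abs(P[...,0]-486)<25)&(abs(P[...,1]+236)<25);print(m.sum(),P[m].mean(0) if m.any() else 0)
E
```

```text
[ 435.17653884 -257.41535945  120.        ] nose by scene [ 435.54448454 -258.45951353  134.        ] rod
[ 435.98497391 -259.13954622  193.37173681] nose by robot xy
47 [ 487.21206976 -234.70613488  172.72042267]
```

Request:
apply_moves(targets=[[5,[-0.6,0.5,-6],[0,0,0]],[5,[-0.6,0.5,-10],[0,0,0]],[5,[-0.6,0.5,-14],[0,0,0]],[5,[-0.6,0.5,-18],[0,0,0]],[5,[-0.6,0.5,-21],[0,0,0]],[5,[-0.6,0.5,-24],[0,0,0]],[5,[-0.6,0.5,-26],[0,0,0]],[5,[-0.6,0.5,-26],[0,0,0]]])

```text
time_s: 46.6
eef_pos: [435.1, -259.0, 166.0]
ee_rot: [0.0, 0.077, 0.997, 0.0]
force: [1.3, 1.4, -2.4]
grip_width: 0.169
grip_force: 39.4
```

Request:
apply_moves(targets=[[5,[-0.6,0.7,-29],[0,0,0]],[5,[-0.6,0.7,-32],[0,0,0]],[5,[-0.6,0.7,-35],[0,0,0]],[5,[-0.6,0.7,-38],[0,0,0]],[5,[-0.6,0.7,-38],[0,0,0]]])

```text
time_s: 47.1
eef_pos: [435.3, -258.7, 130.5]
ee_rot: [0.001, 0.077, 0.997, -0.001]
force: [-0.2, 5.2, 16.8]
grip_width: 0.171
grip_force: 41.6
```

Request:
apply_moves(targets=[[5,[0,0,-1],[0,0,0]],[5,[0,0,-1],[0,0,0]],[32,[0,0,0],[0,0,0]],[32,[0,0,0],[0,0,0]],[32,[0,0,0],[0,0,0]],[32,[0,0,0],[0,0,0]],[32,[0,0,40],[0,0,0]],[32,[0,0,90],[0,0,0]],[50,[10,60,90],[0,0,0]],[50,[10,160,90],[0,0,0]],[50,[10,260,90],[0,0,0]],[50,[10,300,90],[0,0,0]],[50,[10,300,90],[0,0,0]],[50,[10,300,90],[0,0,0]],[50,[10,300,90],[0,0,0]]])

```text
time_s: 48.6
eef_pos: [443.6, 46.2, 218.3]
ee_rot: [-0.0, 0.074, 0.997, 0.0]
force: [0.4, -0.6, 0.3]
grip_width: 0.585
grip_force: 0.0
```

```bash
python3 - <<'E'
from h import *
a,DA=capture('top');b,DB=capture('scene');s=ctrl.sense();print(s['eef_pos'],s['time_s'])
for n,I,D in(('top',a,DA),('scene',b,DB)):
    P=pts(n,D);h=cv2.cvtColor(I,cv2.COLOR_BGR2HSV)
    m=((h[...,0]<8)|(h[...,0]>172))&(h[...,1]>120)&(abs(P[...,0]-436)<25)&(abs(P[...,1]+258)<25)
    print(n,m.sum(),'max z',np.percentile(P[m][:,2],[5,95]) if m.any() else 0, P[m].mean(0))
cv2.imwrite('pics/f.png',np.hstack([cv2.resize(a[150:300,400:540],(400,430),interpolation=2),cv2.resize(b[80:180,220:320],(400,430),interpolation=2)]))
stack(142);stack(142,'top')
E
```

```text
[444.24136777  42.14727161 218.17053371] 48.7
top 53 max z [154.49680169 162.00518255] [ 435.46646605 -257.82379238  158.72417663]
scene 82 max z [133.20088987 159.36056083] [ 437.16220777 -254.50904025  149.91160608]
scene label [-1.8  0.6] [43.6 73.1] 89.9 px [229. 130.]
top label [ 0.5 -0.2] [71.3 42.4] 0.0 px [494. 217.]
```

View pics/f.png

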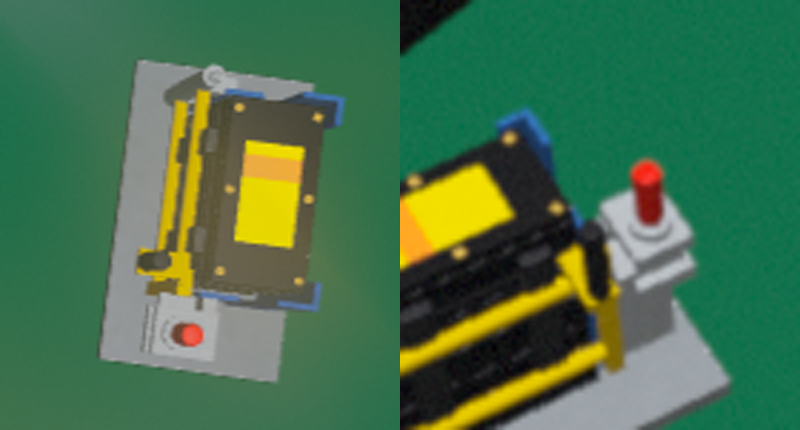

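The collar sits flat on the fork, with the pin top measured at about 158.7 mm against 158 expected. The gate is shut and the column is square, so I'll hand in.

```bash
python3 -c "
from rig import ctrl
print(ctrl.finish_job())"
```

```text
the job is handed in; nothing more can be done
None
```

All five packs are stacked label up in the cradle, the gate is shut and the lock pin is home with its collar on the fork. I handed the job in at about 49 s on the robot's clock; no verdict was returned.

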